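# Set up the straining stack on the scale

## Task

Set up the oil-straining stack on the scale, building it upwards one part at a time: the brown jar upright in the middle of the scale's round platform, then the white funnel in the jar's mouth, the blue fine strainer in the funnel, the yellow coarse strainer in the blue one, and the steel cover on top, each seated fully down and level before you add the next. Set the jar down gently, never dropping it or pressing hard on the scale, and do not push or tip the two small filled bottles standing among the parts.

Things in the scene. Friction and masses are not known exactly. Their poses are not given: they have to be found in the camera images.
- scale: Flat white bench scale, fixed to the desk. Round steel platform 116 mm across, flat top 30 mm above the desk. Origin: on the desk, exactly under the platform's centre; z up. Its display lies towards its own -x: the body reaches 89 mm from the origin to -x, 67 mm to +x and 68 mm to either side.
- jar_mid (a point): Middle (half-way up, on the axis) of the brown jar: round, 80 mm high, 200 g. Body 64 mm across up to 56 mm above its underside, then a shoulder and an open neck 52 mm across (44 mm inside) from 63 to 80 mm. Stands upright, z up. Underside 40 mm below this point, flat rim 40 mm above.
- funnel_mid (a point): Middle (half-way up, on the axis) of the white funnel, 56 mm high, 50 g, standing upright, z up: a collar 54 mm across (48 inside), 30 mm high, over a spout 26 mm long, 36 to 24 mm across. Collar's underside 2 mm below this point, rim 28 mm above. Seated: spout in the jar's neck, collar on the jar's rim. Grip the outside of the collar, fingertips not below its underside.
- fine_mid (a point): Middle (half-way up, on the axis) of the fine strainer, blue, close mesh, 44 mm high, 50 g, standing upright, z up: a collar 60 mm across (54 inside), 28 mm high, over a basket 16 mm long, 40 to 34 mm across. Collar's underside 6 mm below this point, rim 22 mm above. Seated: basket in the funnel, collar on its rim. Grip the outside of the collar, fingertips not below its underside.
- coarse_mid (a point): Middle (half-way up, on the axis) of the coarse strainer, yellow, wide mesh, 44 mm high, 55 g, standing upright, z up: a collar 66 mm across (60 inside), 28 mm high, over a basket 16 mm long, 44 to 38 mm across. Collar's underside 6 mm below this point, rim 22 mm above. Seated: basket in the blue strainer, collar on its rim. Grip the outside of the collar, fingertips not below its underside.
- cover_mid (a point): Middle (half-way up, on the axis) of the steel cover, 36 mm high, 70 g, z up: a disc 70 mm across and 5 mm thick, a black knob 22 mm across and 25 mm high on top (grip this), a plug 50 mm across and 6 mm deep below. Disc's top 7 mm below this point, its underside 12 mm below, knob's top 18 mm above. Seated: plug in the yellow strainer, disc on its rim.
- bottle0_mid (a point): Middle (half-way up) of a small square bottle of yellow oil with a blue cap, 38 x 38 x 72 mm, 90 g, standing loose among the parts. Leave it alone.
- bottle1_mid (a point): Middle (half-way up) of a second small bottle of yellow oil with a blue cap, just like the first. Leave it alone.
Not all that is in view belongs to the job. What is shaped like the part that bears funnel_mid but pink or red is not meant.

How it is judged:
On the way, in this order (a step that is already met when the one before it is completed fails the run):
1. the jar stands upright on the scale's platform, released (horizontal distance between jar_mid and scale below 0.015 m and z of jar_mid in the frame of scale between 0.067 and 0.073 m and angle between jar_mid's own z axis and vertical below 0.06 rad and contact force between the fingers and jar below 0.05 N), for 0.2 s.
2. the funnel sits on the jar's mouth, released (horizontal distance between funnel_mid and jar_mid below 0.007 m and z of funnel_mid in the frame of jar_mid between 0.039 and 0.045 m and angle between funnel_mid's own z axis and vertical below 0.06 rad and contact force between the fingers and funnel below 0.05 N), for 0.2 s.
3. the blue fine strainer sits on the funnel, released (horizontal distance between fine_mid and funnel_mid below 0.007 m and z of fine_mid in the frame of funnel_mid between 0.031 and 0.037 m and angle between fine_mid's own z axis and vertical below 0.06 rad and contact force between the fingers and fine below 0.05 N), for 0.2 s.
4. the yellow coarse strainer sits on the blue one, released (horizontal distance between coarse_mid and fine_mid below 0.008 m and z of coarse_mid in the frame of fine_mid between 0.025 and 0.031 m and angle between coarse_mid's own z axis and vertical below 0.06 rad and contact force between the fingers and coarse below 0.05 N), for 0.2 s.
5. the cover sits on the yellow strainer, released (horizontal distance between cover_mid and coarse_mid below 0.008 m and z of cover_mid in the frame of coarse_mid between 0.031 and 0.037 m and angle between cover_mid's own z axis and vertical below 0.06 rad and contact force between the fingers and cover below 0.05 N), for 0.2 s.
At the end, for the whole second after the job is handed in: Jar upright within 15 mm of the platform's centre; on it, in order, funnel, blue, yellow, cover, each within 3 mm of its fully seated height, within 7 mm (yellow, cover: 8) of the axis of the part below, tilted under 0.06 rad; all released and at rest (horizontal distance between jar_mid and scale below 0.015 m and z of jar_mid in the frame of scale between 0.067 and 0.073 m and angle between each of jar_mid, funnel_mid, fine_mid, coarse_mid, cover_mid's own z axis and vertical below 0.06 rad and horizontal distance between funnel_mid and jar_mid below 0.007 m and z of funnel_mid in the frame of jar_mid between 0.039 and 0.045 m and horizontal distance between fine_mid and funnel_mid below 0.007 m and z of fine_mid in the frame of funnel_mid between 0.031 and 0.037 m and horizontal distance between coarse_mid and fine_mid below 0.008 m and z of coarse_mid in the frame of fine_mid between 0.025 and 0.031 m and horizontal distance between cover_mid and coarse_mid below 0.008 m and z of cover_mid in the frame of coarse_mid between 0.031 and 0.037 m and linear speed of each of jar, funnel, fine, coarse, cover below 0.02 m/s and angular speed of each of jar, funnel, fine, coarse, cover below 0.3 rad/s); the robot touches nothing.
It fails at once if a filled bottle is pushed more than 25 mm or tipped (distance of any of bottle0_mid, bottle1_mid from where it was at the start of the episode above 0.025 m or angle between any of bottle0_mid, bottle1_mid's own z axis and vertical above 0.35 rad).
It fails at once if the jar is dropped onto the scale (over 0.5 m/s within 15 mm above the platform) (z of jar_mid in the frame of scale below 0.085 m and horizontal distance between jar_mid and scale below 0.06 m and linear speed of jar above 0.5 m/s).
It fails at once if the scale is pressed hard (over 60 N) through the jar or by the fingers (contact force between any of jar, the fingers and scale above 60 N).
It also fails if it takes over 144 s, if anything falls off the work surface, if the arm or the gripper's body presses on something with over 40 N, if the wrist force passes 120 N, or if a joint passes its speed limit or range.

## Robot

A 6-joint arm with a two-finger parallel gripper is mounted at the origin on the work surface. World frame = base frame: x ahead of the robot, y to its left, z up, the work surface at z = 0. Lengths are in m, angles in rad, forces in N, time in s.
With the tool pointing down it reaches from about 0.35 to 0.875 m from the base axis. Payload 4.2 kg.
Tool frame: the origin (TCP) lies on the centre line of the jaws, within the pads' length; the fingertips stand 14 mm ahead of it and the grasp point (between the pads) lies 5 mm behind it (env.nose_length is the distance from the TCP to the fingertips, in m); z points along the fingers, y is the direction in which the jaws open and shut (so a half turn about z gives the same grasp; the last joint's range is limited). The gripper opens to 87 mm and grips with 3 to 60 N. Pads are 19 mm wide; open, the fingers measure 117 mm over their backs; the gripper's body (75 mm by 190 mm) begins 51 mm behind the grasp point.
Start: joints at [1.539, 0.385, 0.008, 0, -1.194, -0.259], TCP at [0.179, 0.599, 0.237] pointing down, gripper open.
Joint ranges: [-3.14, 3.14], [-1.21, 2.06], [-1.07, 1.41], [-3.16, 2.05], [-2.99, -0.16], [-3.1, 3.1]. Speed limits (rad/s): [2.79, 2.79, 3.14, 3.14, 3.14, 3.14].

## Interface

Orientations are given as a rotation vector (axis times angle).
In Python, from cell import env gives the robot as it stands.
- The arm moves only by the tool play_rows, never from a script. Its argument "increments" is a list of rows, each a list of 7 numbers: the shift along the tool's x, y, z in cm, then the turn, a rotation vector about the tool's x, y, z in degrees, then the gripper command: -1 is shut, 1 is fully open, values between are in proportion. In form: [[tx, ty, tz, wx, wy, wz, gripper], ...]. A call has 1 to 8 rows; each row shifts and turns the commanded pose from where the row before left it, along the tool's axes as they then stand; what a row does not reach is not made up. A row lasts 1/10 s, in which the tool goes at most 50 mm and 8.59 degrees, less where a joint would pass 70% of its speed; a pose out of reach is approached as far as the arm can. A call with a gripper value outside its range is refused whole. The fingers move at their own pace and stop on an object; the grip force is fixed at half the most. Time passes only in rows, so rows that do not move let the fingers close. It gives the time, the measured TCP pose, the force and the opening at its end, in the units of the state.
- env.observe(): the state, without advancing time (a new reading comes with each control period).
- env.capture(name): name is "scene" or "side" or "wrist"; returns a dict with "image" (480x640x3 uint8, red, green, blue), "fx", "fy", "cx", "cy" (pixels), "position" and "attitude" of the camera in the world; the wrist camera has in their place "T_tool_cam" (4x4, takes a point from camera to tool coordinates, whose origin is the TCP and whose axes are the flange's). Camera axes: x right, y up, looking along -z (the intrinsics and any distortion apply to the point x, -y, -z); pixel columns grow to the right and rows downward; lengths in m; the calibration is good to about 2 mm. A picture is of the moment at which its call begins: read the wrist's pose just before it. There is no depth.
- env.finish_job(): hands the job in, once; it reports no verdict.
The state is a dict: "t": time; "q": joint angles; "dq": joint speeds; "joint_efforts": joint torques, N m; "eef_pos": TCP position; "orientation": TCP orientation; "force": force on the tool from outside, world axes, zero at the start; "ft_torque": the same for the moment, N m; "finger_gap": opening from 0.0 (shut) to 1.0 (fully open).
Only numpy, scipy, OpenCV 4.12 (cv2) and the standard library are available. Lean on these libraries where they do the work, as an engineer would, in place of code of your own. Each camera call takes 0.05 s, during which the arm holds its last target.

## Working session

There is one attempt and no reset: what is moved stays moved. The work goes in short steps, Python scripts to look and compute and a tool call to move; the robot and the scene stay as the last step left them, time stands still between calls to the robot, and variables do not carry over. Pictures are saved under pics/ and viewed, and the job is handed in when it is done.

Besides the shell and the picture viewer there is one more tool, called after "Emit:" by a JSON object that holds its "op" and its "data". play_rows: Moves the arm, as the interface text tells. Its arguments: {"type":"object","properties":{"increments":{"type":"array","items":{"type":"array","items":{"type":"number"}}}},"required":["increments"]}

```bash
ls; mkdir -p pics; python3 - <<'E'
from cell import env
import cv2,numpy as np
s=env.observe(); print(s)
for n in ["scene","side","wrist"]:
    c=env.capture(n); cv2.imwrite(f"pics/{n}0.png",c["image"][:,:,::-1])
    print(n,{k:np.round(v,4).tolist() if not isinstance(v,str) else v for k,v in c.items() if k!="image"})
E
```

```text
pics
{'t': 0.0, 'q': array([ 1.53860352e+00,  3.85555209e-01,  6.59510568e-03, -5.24777411e-04,
       -1.19402496e+00, -2.58599956e-01]), 'dq': array([ 0.0004889 , -0.00026229,  0.00069961,  0.0005152 ,  0.00031404,
        0.0020732 ]), 'joint_efforts': array([ 3.93911714e-04, -3.90666890e+01,  1.87399203e+01,  4.21960384e+00,
        1.09789014e-02, -1.90121209e-04]), 'eef_pos': array([0.17900424, 0.59819439, 0.23544456]), 'orientation': array([ 3.10619394e+00, -4.55146141e-01, -3.72627223e-04]), 'force': array([0.3826651 , 0.21304521, 0.04989229]), 'ft_torque': array([-0.01858031, -0.0219755 , -0.0273231 ]), 'finger_gap': 0.9963188861103177}
scene {'fx': 496.7659, 'fy': 496.7659, 'cx': 327.1449, 'cy': 236.301, 'position': [1.0249, -0.7255, 0.6522], 'attitude': [0.9747, 0.2845, 0.568]}
side {'fx': 565.3758, 'fy': 565.3758, 'cx': 326.9463, 'cy': 241.2763, 'position': [0.2098, 0.686, 0.9512], 'attitude': [0.19, -0.9302, -2.5944]}
wrist {'fx': 386.2872, 'fy': 386.2872, 'cx': 322.5126, 'cy': 243.7545, 'T_tool_cam': [[-0.0009, 0.9648, 0.263, 0.0712], [1.0, 0.0007, 0.0009, -0.0006], [0.0006, 0.263, -0.9648, -0.1483], [0.0, 0.0, 0.0, 1.0]]}
```

View pics/scene0.png

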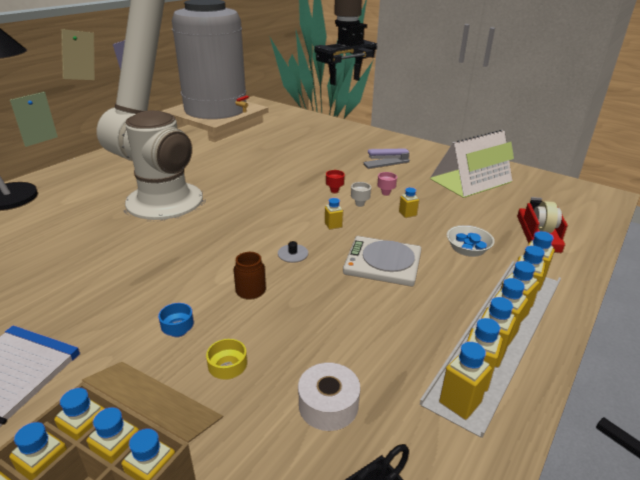

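View pics/side0.png

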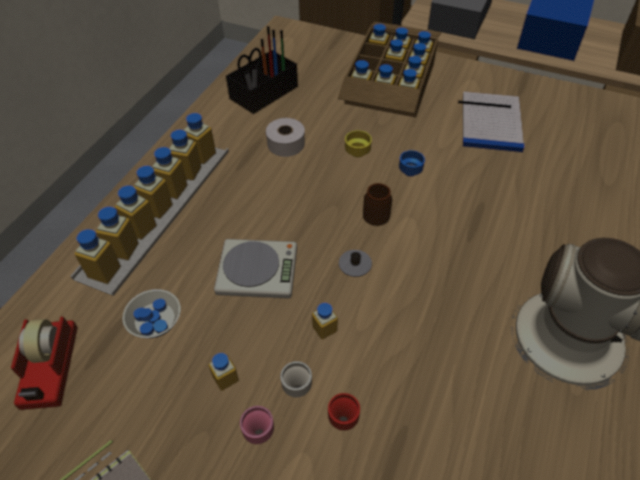

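View pics/wrist0.png

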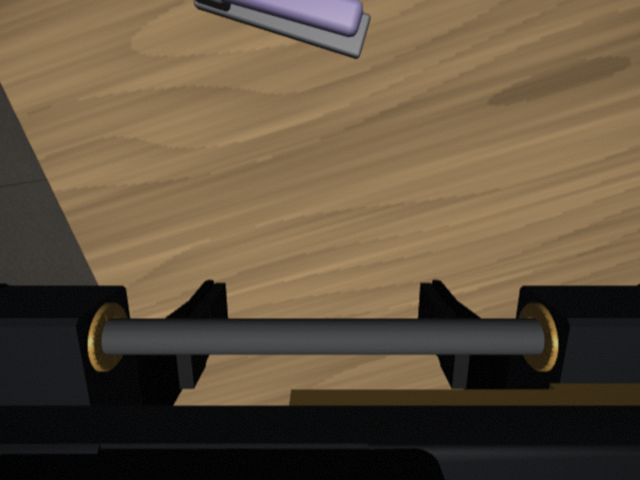

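The candidates, each with its scene pixel and side pixel:

| Thing | Scene | Side |
|---|---|---|
| Brown jar | (249,275) | (377,203) |
| White funnel | (361,193) | (296,378) |
| Red lookalike, not meant | (335,180) | (344,410) |
| Pink lookalike, not meant | (387,182) | (257,423) |
| Blue strainer | (176,320) | (412,162) |
| Yellow strainer | (227,358) | (358,143) |
| Cover | (293,250) | (355,262) |
| Bottle | (334,213) | (324,318) |
| Bottle | (409,202) | (222,368) |
| Scale platform | (389,255) | (251,263) |

The white tape roll at scene (329,395) and the blue caps in the bowl at scene (470,240) are not parts. I'll check these in close crops.

```bash
cat > h.py <<'E'
from cell import env
import cv2,numpy as np
from scipy.spatial.transform import Rotation as Ro
def cap(n):
    s=env.observe(); c=env.capture(n); 
    if n=="wrist":
        T=np.eye(4);T[:3,:3]=Ro.from_rotvec(s["orientation"]).as_matrix();T[:3,3]=s["eef_pos"]
        M=T@np.array(c["T_tool_cam"])
    else:
        M=np.eye(4);M[:3,:3]=Ro.from_rotvec(c["attitude"]).as_matrix();M[:3,3]=c["position"]
    c["M"]=M;return c
def ray(c,u,v):
    d=c["M"][:3,:3]@np.array([(u-c["cx"])/c["fx"],-(v-c["cy"])/c["fy"],-1]);return c["M"][:3,3],d/np.linalg.norm(d)
def onz(c,u,v,z):
    o,d=ray(c,u,v);return o+d*(z-o[2])/d[2]
def tri(c1,p1,c2,p2):
    o1,d1=ray(c1,*p1);o2,d2=ray(c2,*p2)
    t=np.linalg.lstsq(np.c_[d1,-d2],o2-o1,rcond=None)[0]
    a=o1+d1*t[0];b=o2+d2*t[1];return (a+b)/2,np.linalg.norm(a-b)
def proj(c,P):
    p=c["M"][:3,:3].T@(np.asarray(P)-c["M"][:3,3]);return np.array([c["cx"]+c["fx"]*p[0]/-p[2],c["cy"]+c["fy"]*p[1]/p[2]])
def save(c,name,box=None,s=1):
    im=c["image"][:,:,::-1]
    if box: im=im[box[1]:box[3],box[0]:box[2]]
    if s!=1: im=cv2.resize(im,None,fx=s,fy=s,interpolation=cv2.INTER_CUBIC)
    cv2.imwrite(f"pics/{name}.png",im)
E
python3 - <<'E'
from h import *
A=cap("scene");B=cap("side")
save(A,"sc_crop",(140,150,440,390),2.6);save(B,"si_crop",(190,120,450,450),1.8)
pts=dict(jar=((249,275),(377,203)),cover=((293,252),(355,263)),blue=((176,320),(412,162)),yellow=((227,358),(358,143)),funnel=((361,193),(296,378)),b0=((334,213),(324,318)),b1=((409,202),(222,368)),scale=((389,255),(251,263)),red=((335,180),(344,410)),pink=((387,182),(257,423)))
for k,(a,b) in pts.items(): 
    p,e=tri(A,a,B,b);print(k,p.round(3),round(e,4))
E
```

```text
jar [ 0.446 -0.148  0.039] 0.0009
cover [0.438 0.004 0.008] 0.0018
blue [ 0.418 -0.317  0.027] 0.0036
yellow [ 0.561 -0.33   0.029] 0.0021
funnel [0.435 0.3   0.035] 0.0031
b0 [0.438 0.168 0.036] 0.0023
b1 [0.562 0.333 0.036] 0.0002
scale [0.631 0.101 0.026] 0.0034
red [0.336 0.321 0.036] 0.0038
pink [0.46  0.398 0.036] 0.0022
```

View pics/sc_crop.png

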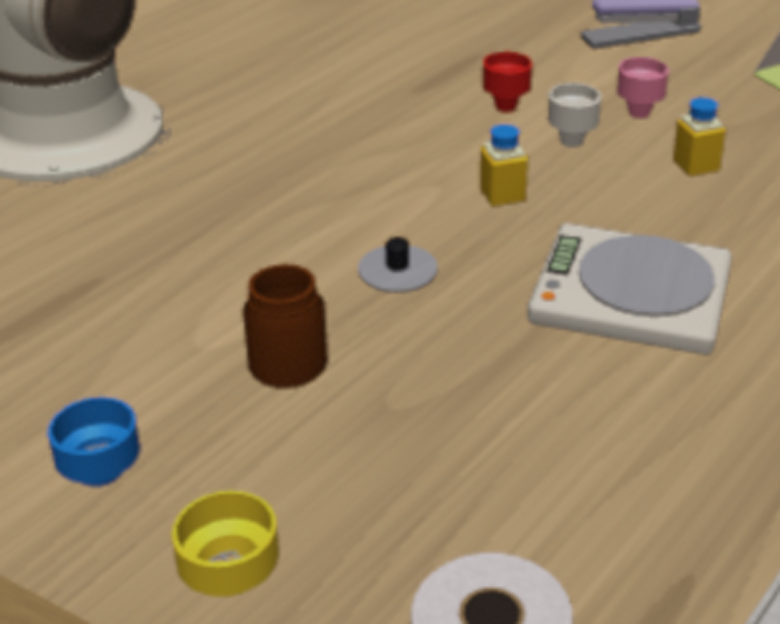

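View pics/si_crop.png

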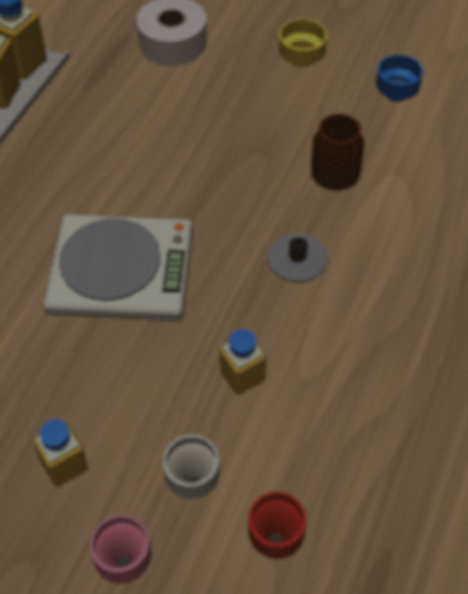

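The crops confirm the choice: the white funnel at scene (361,193) is flanked by the red and pink ones, and everything stands well apart. Next I measure the platform and move towards the jar.

Emit:
{"op": "play_rows", "data": {"increments": [[0,0,0,0,0,-8.33,1],[0,0,0,0,0,-8.33,1],[2,4.5,0,0,0,0,1],[2,4.5,0,0,0,0,1],[2,4.5,0,0,0,0,1],[2,4.5,0,0,0,0,1],[2,4.5,0,0,0,0,1],[2,4.5,0,0,0,0,1]]}}

```text
t: 1.05
eef_pos: [0.2995, 0.3268, 0.2367]
orientation: [-3.141, -0.001, -0.0]
force: [1.8, 0.4, 0.3]
finger_gap: 1.004
```

Emit:
{"op": "play_rows", "data": {"increments": [[2,4.5,0,0,0,0,1],[2,4.5,0,0,0,0,1],[2,4.5,0,0,0,0,1],[2,4.5,0,0,0,0,1],[2,4.5,0,0,0,0,1],[2,4.5,0,0,0,0,1],[2,4.5,0,0,0,0,1],[1,4.5,0,0,0,0,1]]}}

```text
t: 1.85
eef_pos: [0.4502, -0.0333, 0.2368]
orientation: [-3.142, 0.0, -0.002]
force: [0.3, 0.1, 0.5]
finger_gap: 0.998
```

```bash
python3 - <<'E'
from h import *
A=cap("scene");B=cap("side")
for c,lo,hi,seed in ((A,0,0,(389,255)),(B,0,0,(245,263))):
    im=cv2.GaussianBlur(c["image"],(3,3),0)
    m=np.zeros((482,642),np.uint8)
    cv2.floodFill(im.copy(),m,seed,(0,0,0),(14,)*3,(14,)*3,cv2.FLOODFILL_MASK_ONLY|cv2.FLOODFILL_FIXED_RANGE|(255<<8))
    m=m[1:-1,1:-1]; cs=cv2.findContours(m,0,2)[0]; k=max(cs,key=cv2.contourArea)
    e=cv2.fitEllipse(cv2.convexHull(k)); print(e)
    # backproject the contour to plane and fit circle
    P=np.array([onz(c,u,v,.03)[:2] for u,v in cv2.convexHull(k)[:,0]],np.float32)
    print(cv2.minEnclosingCircle(P), cv2.fitEllipse(P))
print(env.observe()["eef_pos"])
E
```

```text
((388.39434814453125, 254.95518493652344), (28.580432891845703, 52.16450500488281), 95.85455322265625)
((0.6314612030982971, 0.09806813299655914), 0.05944664776325226) ((0.6318187713623047, 0.09843164682388306), (0.11176573485136032, 0.1140250712633133), 138.64788818359375)
((250.64112854003906, 264.0279846191406), (45.115596771240234, 55.392887115478516), 79.80537414550781)
((0.6276741623878479, 0.1025327667593956), 0.05875033885240555) ((0.6276325583457947, 0.10341060161590576), (0.11208146065473557, 0.11679013818502426), 35.294273376464844)
[ 0.44952861 -0.03555512  0.23623011]
```

Emit:
{"op": "play_rows", "data": {"increments": [[0,4,0,0,0,0,1],[0,4,0,0,0,0,1],[0,3.3,0,0,0,0,1],[0,0,0,0,0,0,1],[0,0,0,0,0,0,1]]}}

```text
t: 2.45
eef_pos: [0.4489, -0.1443, 0.2364]
orientation: [-3.141, 0.002, 0.0]
force: [-0.7, 0.6, -0.6]
finger_gap: 0.998
```

```bash
python3 - <<'E'
from h import *
print(env.observe()["eef_pos"])
c=cap("wrist");save(c,"w1"); np.save("/tmp/w1.npy",c,allow_pickle=True)
E
```

```text
[ 0.44892542 -0.14428931  0.23641056]
```

View pics/w1.png

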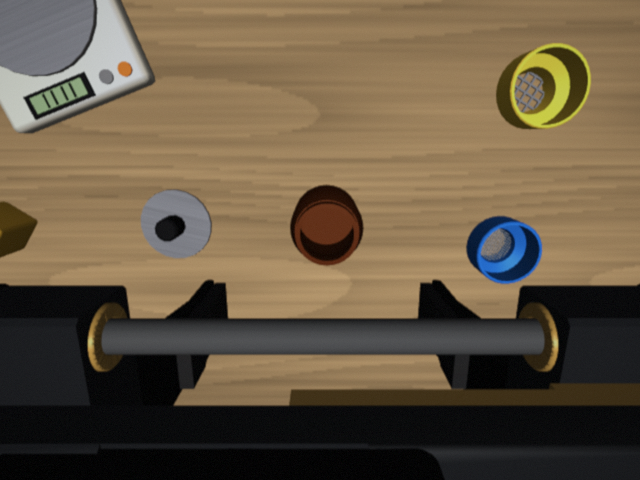

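```bash
python3 - <<'E'
from h import *
c=np.load("/tmp/w1.npy",allow_pickle=True).item()
save(c,"w1j",(280,175,380,275),6)
for n,u,v,z in (("jar",326,232,.08),("cover disc",176,224,.011),("blue",511.5,250,.044),("yellow",550,86,.044)):
    print(n,onz(c,u,v,z).round(4))
hsv=cv2.cvtColor(c["image"],cv2.COLOR_RGB2HSV)
print(hsv[225,326],hsv[195,326],hsv[190,380],hsv[258,326],hsv[225,295])
E
```

```text
jar [ 0.4471 -0.1461  0.08  ]
cover disc [0.439  0.0018 0.011 ]
blue [ 0.4212 -0.3166  0.044 ]
yellow [ 0.5615 -0.3305  0.044 ]
[ 10 187  98] [  9 211  35] [ 17 103 161] [ 10 209  22] [ 10 196  78]
```

View pics/w1j.png

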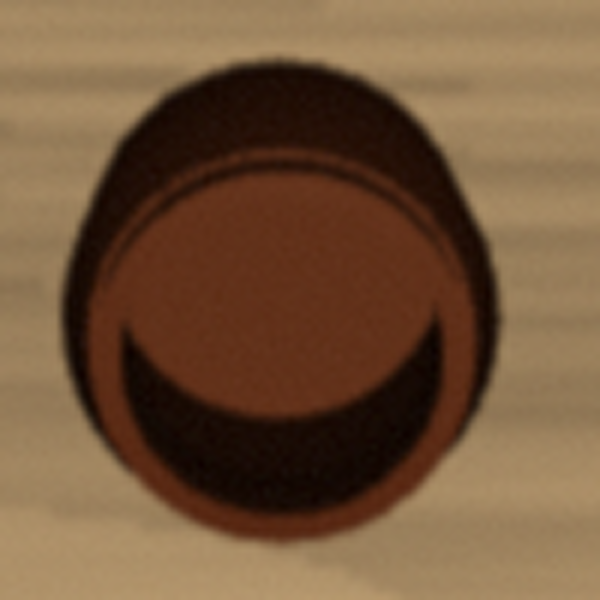

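Emit:
{"op": "play_rows", "data": {"increments": [[-0.2,0.2,3,0,0,0,1],[0,0,4.5,0,0,0,1],[0,0,4.5,0,0,0,1],[0,0,3.5,0,0,0,1],[0,0,2.5,0,0,0,1],[0,0,1.5,0,0,0,1],[0,0,0.6,0,0,0,1],[0,0,0,0,0,0,1]]}}

```text
t: 3.3
eef_pos: [0.4472, -0.1453, 0.0352]
orientation: [3.142, 0.003, -0.002]
force: [0.4, -0.2, 0.6]
finger_gap: 1.001
```

Emit:
{"op": "play_rows", "data": {"increments": [[0,0,0,0,0,0,0.6],[0,0,0,0,0,0,-1],[0,0,0,0,0,0,-1],[0,0,0,0,0,0,-1],[0,0,0,0,0,0,-1],[0,0,0,0,0,0,-1]]}}

```text
t: 3.9
eef_pos: [0.4476, -0.1464, 0.0363]
orientation: [3.141, 0.0, 0.002]
force: [-0.9, 0.1, 6.8]
finger_gap: 0.729
```

Emit:
{"op": "play_rows", "data": {"increments": [[0,0,-1,0,0,0,-1],[0,0,-3,0,0,0,-1],[0,0,-3,0,0,0,-1],[0,0,-1,0,0,0,-1],[0,0,0,0,0,0,-1]]}}

```text
t: 4.4
eef_pos: [0.4478, -0.1462, 0.1168]
orientation: [-3.141, 0.001, -0.005]
force: [0.4, -0.4, -2.4]
finger_gap: 0.73
```

Emit:
{"op": "play_rows", "data": {"increments": [[1.5,-2,0,0,0,0,-1],[2.5,-3.4,0,0,0,0,-1],[2.5,-3.4,0,0,0,0,-1],[2.5,-3.4,0,0,0,0,-1],[2.5,-3.4,0,0,0,0,-1],[2.5,-3.4,0,0,0,0,-1],[2.5,-3.4,0,0,0,0,-1],[1.7,-2.2,0,0,0,0,-1]]}}

```text
t: 5.2
eef_pos: [0.6294, 0.1019, 0.1126]
orientation: [3.141, 0.002, -0.005]
force: [-0.1, 0.3, -1.6]
finger_gap: 0.73
```

```bash
python3 - <<'E'
from h import *
s=env.observe();print(s["eef_pos"],s["force"])
c=cap("wrist");save(c,"w2");save(cap("scene"),"s2",(280,120,480,300),4)
E
```

```text
[0.62937998 0.10190098 0.11264513] [-0.12107235  0.31920252 -1.63575401]
```

View pics/w2.png

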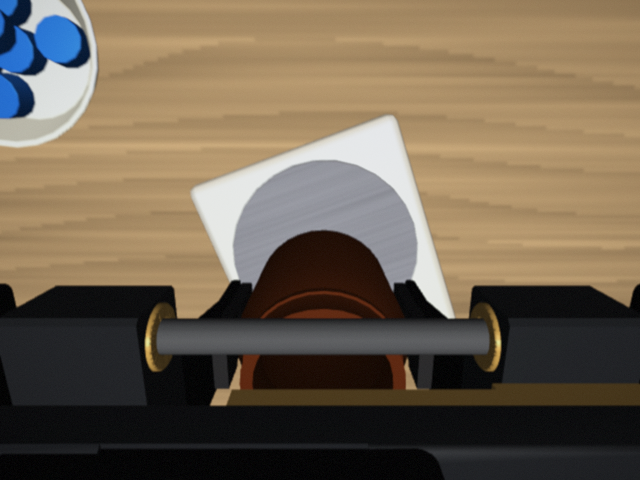

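View pics/s2.png

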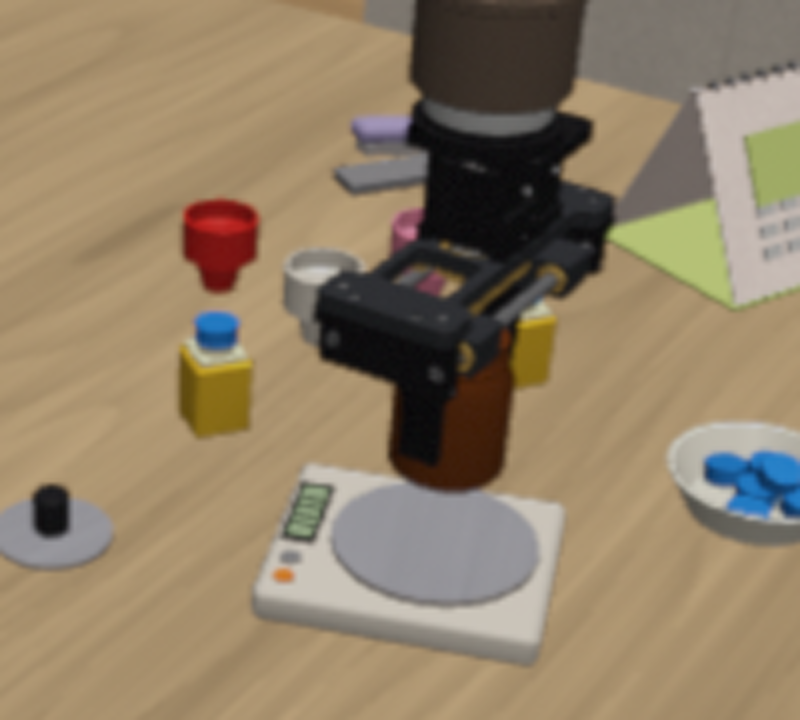

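Emit:
{"op": "play_rows", "data": {"increments": [[0,0,1.5,0,0,0,-1],[0,0,1.5,0,0,0,-1],[0,0,0.8,0,0,0,-1],[0,0,0.4,0,0,0,-1],[0,0,0.2,0,0,0,-1],[0,0,0.1,0,0,0,-1],[0,0,0,0,0,0,-1]]}}

```text
t: 6.0
eef_pos: [0.6294, 0.0997, 0.071]
orientation: [-3.141, 0.0, -0.001]
force: [-0.5, 1.0, -1.7]
finger_gap: 0.725
```

Emit:
{"op": "play_rows", "data": {"increments": [[0,0,0.1,0,0,0,-1],[0,0,0.1,0,0,0,-1],[0,0,0,0,0,0,-1]]}}

```text
t: 6.3
eef_pos: [0.6291, 0.0997, 0.0686]
orientation: [-3.142, 0.0, -0.0]
force: [-0.0, -0.4, -1.2]
finger_gap: 0.728
```

Emit:
{"op": "play_rows", "data": {"increments": [[0,0,0.1,0,0,0,-1],[0,0,0.1,0,0,0,-1],[0,0,0,0,0,0,-1]]}}

```text
t: 6.6
eef_pos: [0.6291, 0.0997, 0.0664]
orientation: [3.142, 0.0, -0.0]
force: [-0.4, -0.1, -1.9]
finger_gap: 0.732
```

Emit:
{"op": "play_rows", "data": {"increments": [[0,0,0.1,0,0,0,-1],[0,0,0,0,0,0,-1]]}}

```text
t: 6.8
eef_pos: [0.6292, 0.0998, 0.0663]
orientation: [3.141, 0.0, 0.0]
force: [-1.9, -0.6, 3.0]
finger_gap: 0.73
```

Contact: the force changed from -1.9 to +3 N. I release and rise.

Emit:
{"op": "play_rows", "data": {"increments": [[0,0,0,0,0,0,0.6],[0,0,0,0,0,0,1],[0,0,0,0,0,0,1],[0,0,0,0,0,0,1],[0,0,-1.5,0,0,0,1],[0,0,-4,0,0,0,1],[0,0,-4.5,0,0,0,1],[0,0,-4,0,0,0,1]]}}

```text
t: 7.6
eef_pos: [0.6294, 0.0997, 0.2075]
orientation: [3.142, 0.0, 0.001]
force: [1.4, 0.7, 0.3]
finger_gap: 0.996
```

Emit:
{"op": "play_rows", "data": {"increments": [[0,0,-4.2,0,0,0,1],[0,0,-1,0,0,0,1],[0,0,0,0,0,0,1],[0,0,0,0,0,0,1]]}}

```text
t: 8.0
eef_pos: [0.6284, 0.0997, 0.256]
orientation: [3.141, -0.001, -0.004]
force: [-0.8, 0.5, -0.8]
finger_gap: 1.002
```

```bash
python3 - <<'E'
from h import *
s=env.observe();print(s["eef_pos"],s["force"])
c=cap("wrist");save(c,"w3"); np.save("/tmp/w3.npy",c,allow_pickle=True)
E
```

```text
[0.6283886  0.09967179 0.25602988] [-0.79070527  0.54708304 -0.77439563]
```

View pics/w3.png

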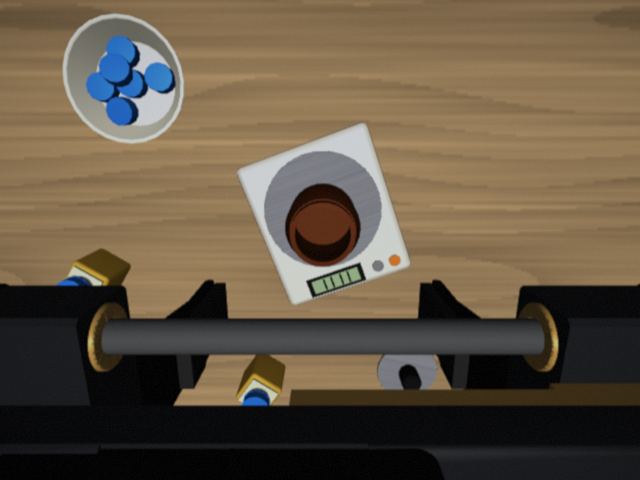

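```bash
python3 - <<'E'
from h import *
c=np.load("/tmp/w3.npy",allow_pickle=True).item()
save(c,"w3j",(255,140,395,280),5)
E
```

```text
(no output)
```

View pics/w3j.png

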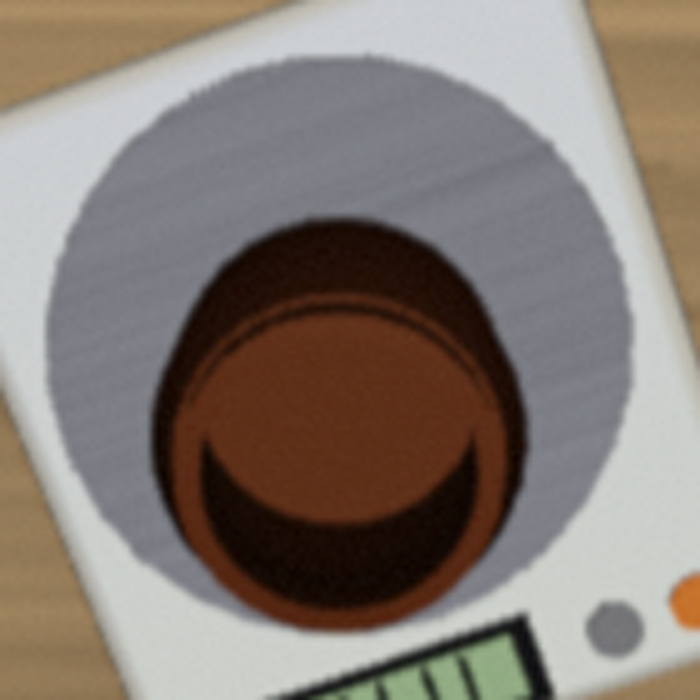

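```bash
python3 - <<'E'
from h import *
c=np.load("/tmp/w3.npy",allow_pickle=True).item()
print(onz(c,323,208,.03),onz(c,322.9,232.5,.11))
A=cap("scene");B=cap("side");save(A,"s3",(330,200,450,300),6);save(B,"d3",(190,200,320,310),5)
E
```

```text
[0.6335401  0.10018928 0.03      ] [0.62835843 0.10034184 0.11      ]
```

View pics/s3.png

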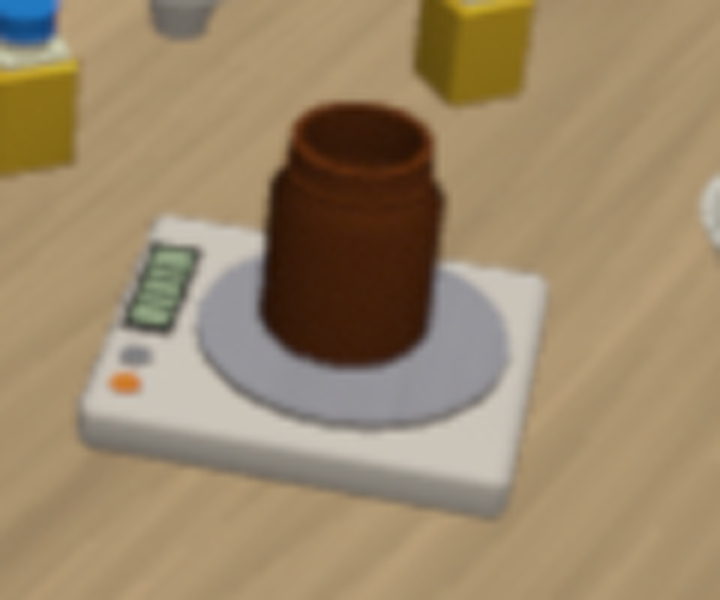

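The jar stands about 5 mm from the platform's centre, upright and released. Next is the funnel.

Emit:
{"op": "play_rows", "data": {"increments": [[-1.4,-1.5,0,0,0,0,1],[-3,-3,0,0,0,0,1],[-3,-3,0,0,0,0,1],[-3,-3,0,0,0,0,1],[-3,-3,0.5,0,0,0,1],[-3,-3,0.5,0,0,0,1],[-2,-2.5,1,0,0,0,1],[-1,-1,0,0,0,0,1]]}}

```text
t: 8.95
eef_pos: [0.4327, 0.3006, 0.2353]
orientation: [3.138, 0.004, -0.005]
force: [0.5, -0.5, -0.1]
finger_gap: 1.0
```

Emit:
{"op": "play_rows", "data": {"increments": [[0,0,0,0,0,0,1],[0,0,0,0,0,0,1]]}}

```text
t: 9.15
eef_pos: [0.4354, 0.2995, 0.2373]
orientation: [3.141, 0.0, -0.0]
force: [-0.4, 0.3, -0.2]
finger_gap: 0.998
```

```bash
python3 - <<'E'
from h import *
s=env.observe();print(s["eef_pos"],s["force"])
c=cap("wrist");save(c,"w4"); np.save("/tmp/w4.npy",c,allow_pickle=True)
save(c,"w4j",(270,180,380,290),6)
E
```

```text
[0.43542787 0.29953743 0.23731217] [-0.43884631  0.33931278 -0.15464215]
```

View pics/w4.png

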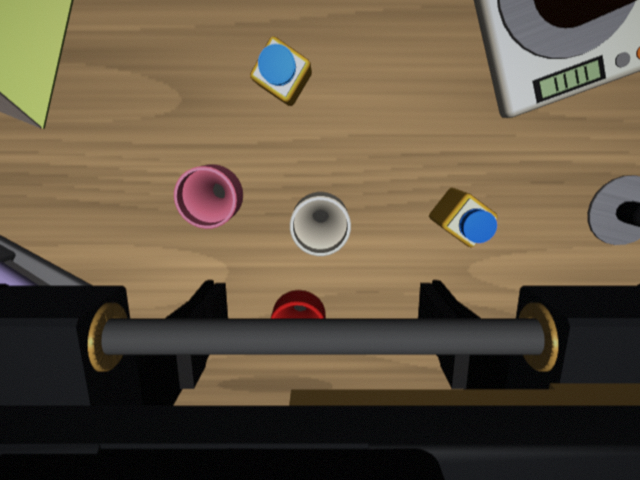

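View pics/w4j.png

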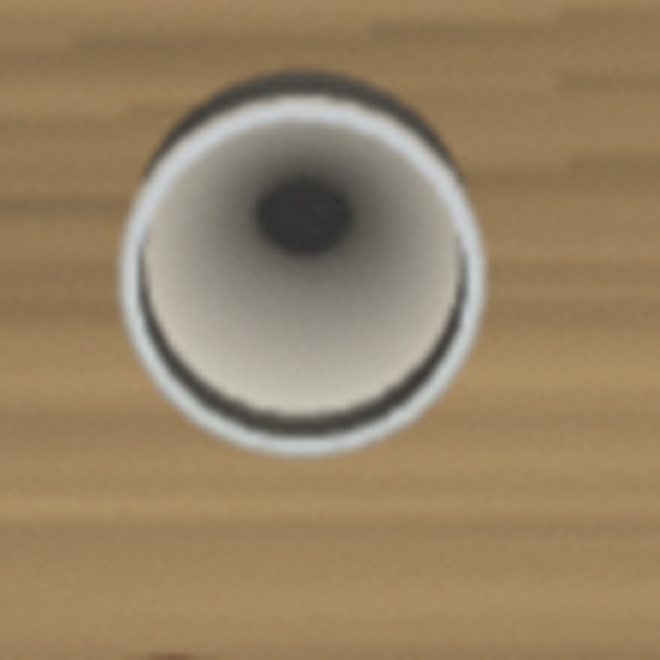

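The white funnel's rim is centred at (320.6,226.2). Bottles are at (282,70) and (465,218), pink at (209,196), red at (298,305).

```bash
python3 - <<'E'
from h import *
c=np.load("/tmp/w4.npy",allow_pickle=True).item()
print(onz(c,320.6,226.2,.056),onz(c,209,196,.056))
E
```

```text
[0.43287039 0.30207998 0.056     ] [0.45939786 0.39750957 0.056     ]
```

Emit:
{"op": "play_rows", "data": {"increments": [[-0.25,-0.25,3,0,0,0,1],[0,0,4.5,0,0,0,1],[0,0,4.5,0,0,0,1],[0,0,3.5,0,0,0,1],[0,0,2,0,0,0,1],[0,0,1.1,0,0,0,1],[0,0,0.4,0,0,0,1],[0,0,0,0,0,0,1]]}}

```text
t: 10.0
eef_pos: [0.4334, 0.3022, 0.0479]
orientation: [-3.141, 0.001, -0.001]
force: [-0.4, 0.4, 0.2]
finger_gap: 0.998
```

Emit:
{"op": "play_rows", "data": {"increments": [[0,0,0,0,0,0,1],[0,0,0,0,0,0,0.6],[0,0,0,0,0,0,-1],[0,0,0,0,0,0,-1],[0,0,0,0,0,0,-1],[0,0,0,0,0,0,-1],[0,0,0,0,0,0,-1]]}}

```text
t: 10.7
eef_pos: [0.4327, 0.3023, 0.0477]
orientation: [-3.142, -0.0, -0.0]
force: [0.0, -0.5, 1.5]
finger_gap: 0.621
```

Emit:
{"op": "play_rows", "data": {"increments": [[0,0,-2,0,0,0,-1],[0,0,-4.5,0,0,0,-1],[0,0,-4.5,0,0,0,-1],[0,0,-2,0,0,0,-1],[0,0,0,0,0,0,-1],[0,0,0,0,0,0,-1]]}}

```text
t: 11.3
eef_pos: [0.4322, 0.3019, 0.1772]
orientation: [-3.141, 0.001, 0.001]
force: [-0.1, -0.0, -1.9]
finger_gap: 0.62
```

```bash
python3 - <<'E'
from h import *
s=env.observe();print(s["eef_pos"],s["force"],s["finger_gap"])
save(cap("wrist"),"w5");save(cap("scene"),"s5",(280,80,440,240),5);save(cap("side"),"d5",(170,230,390,450),3)
E
```

```text
[0.43215748 0.30194058 0.17722261] [-0.10251671 -0.01617077 -1.93346716] 0.6195725477915826
```

View pics/w5.png

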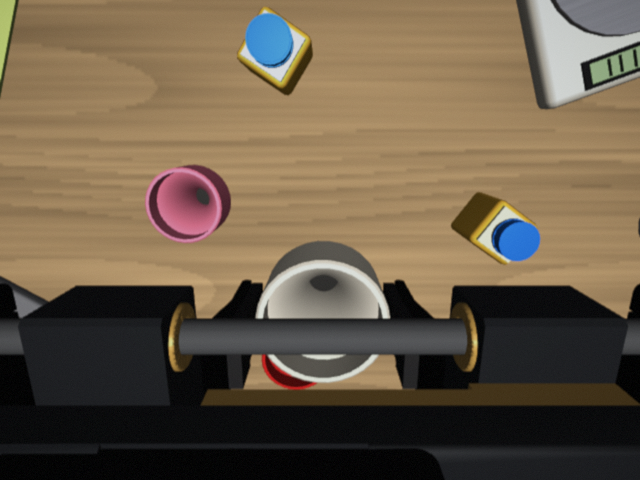

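View pics/s5.png

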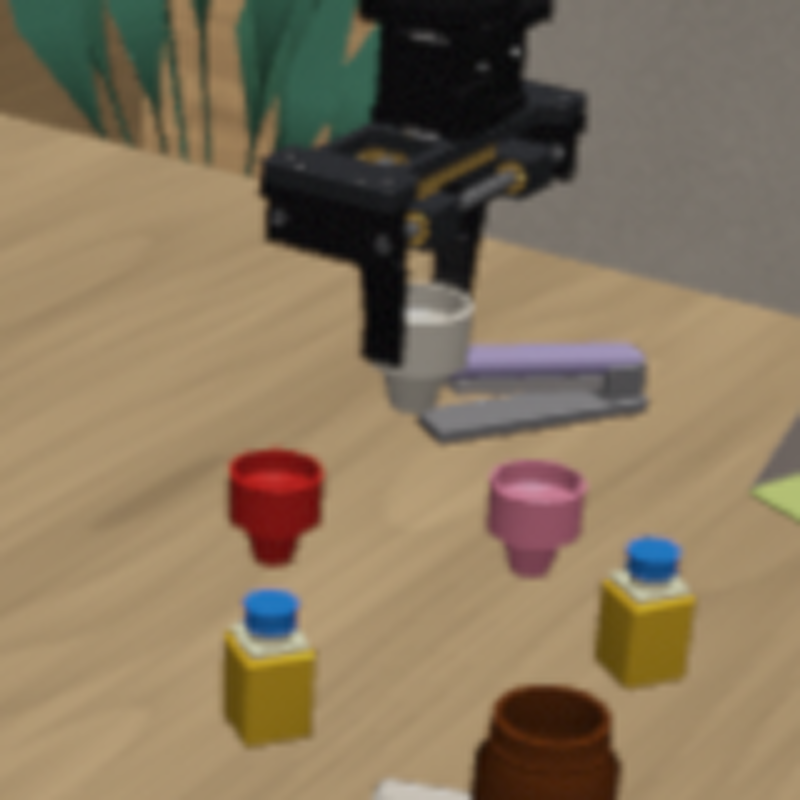

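Emit:
{"op": "play_rows", "data": {"increments": [[1.3,1.35,-1,0,0,0,-1],[2.7,2.8,0,0,0,0,-1],[3,3,0,0,0,0,-1],[3,3.1,0,0,0,0,-1],[3,3.1,0,0,0,0,-1],[3,3.1,0,0,0,0,-1],[2.3,2.5,0,0,0,0,-1],[1.3,1.3,0,0,0,0,-1]]}}

```text
t: 12.25
eef_pos: [0.6295, 0.0973, 0.1853]
orientation: [3.14, -0.004, -0.005]
force: [0.4, -0.7, -0.7]
finger_gap: 0.62
```

Emit:
{"op": "play_rows", "data": {"increments": [[0,0,0,0,0,0,-1],[0,0,0,0,0,0,-1],[0,0,0,0,0,0,-1]]}}

```text
t: 12.55
eef_pos: [0.6278, 0.1007, 0.1872]
orientation: [3.141, 0.002, -0.002]
force: [0.8, -1.2, -0.8]
finger_gap: 0.62
```

```bash
python3 - <<'E'
from h import *
s=env.observe();print(s["eef_pos"],s["force"],s["finger_gap"])
save(cap("wrist"),"w6",(200,150,450,400),2.4);save(cap("scene"),"s6",(320,140,460,280),5);save(cap("side"),"d6",(170,160,350,320),4)
E
```

```text
[0.62780078 0.10067412 0.18715068] [ 0.83951729 -1.19642011 -0.80868496] 0.6201498708717514
```

View pics/s6.png

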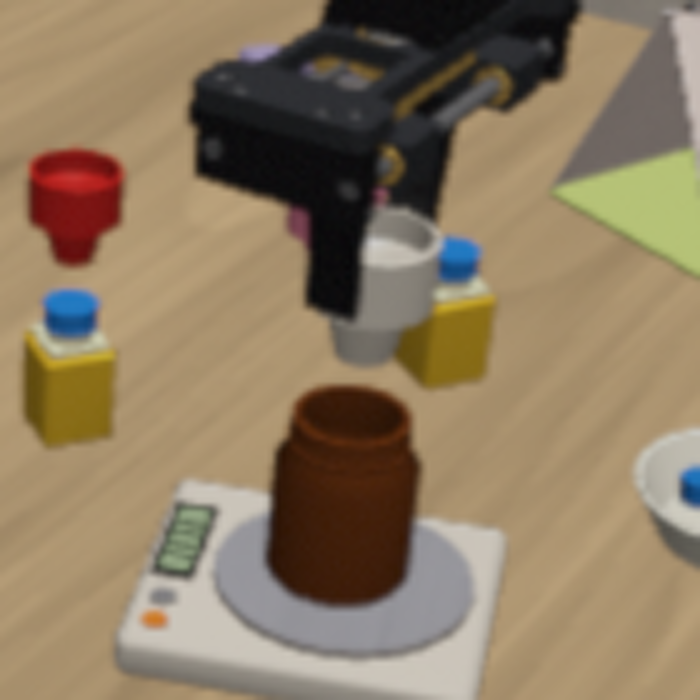

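View pics/w6.png

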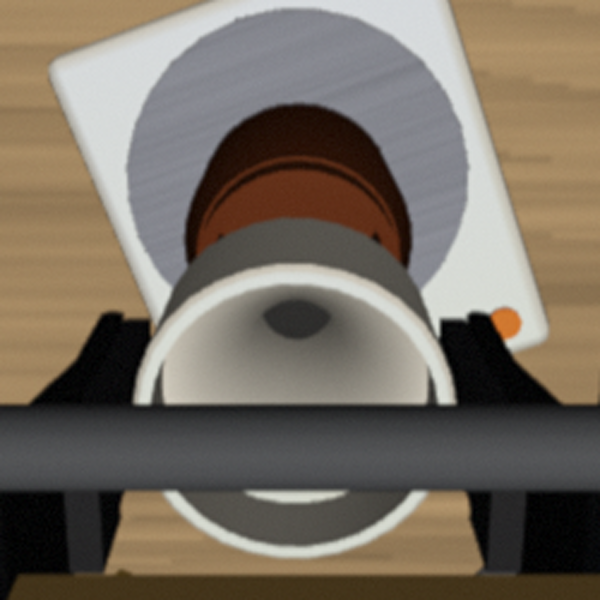

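Emit:
{"op": "play_rows", "data": {"increments": [[0,0,1.5,0,0,0,-1],[0,0,1.5,0,0,0,-1],[0,0,1,0,0,0,-1],[0,0,0.6,0,0,0,-1],[0,0,0.3,0,0,0,-1],[0,0,0.2,0,0,0,-1],[0,0,0,0,0,0,-1]]}}

```text
t: 13.4
eef_pos: [0.6288, 0.0998, 0.1368]
orientation: [-3.142, -0.0, -0.001]
force: [-0.5, 0.3, -0.2]
finger_gap: 0.622
```

Emit:
{"op": "play_rows", "data": {"increments": [[0,0,0.1,0,0,0,-1],[0,0,0.1,0,0,0,-1],[0,0,0,0,0,0,-1]]}}

```text
t: 13.7
eef_pos: [0.6287, 0.0997, 0.1346]
orientation: [-3.142, 0.0, -0.0]
force: [-0.7, -0.1, 0.6]
finger_gap: 0.618
```

Emit:
{"op": "play_rows", "data": {"increments": [[0,0,0.1,0,0,0,-1],[0,0,0.1,0,0,0,-1],[0,0,0,0,0,0,-1]]}}

```text
t: 14.0
eef_pos: [0.6285, 0.0997, 0.1323]
orientation: [3.141, -0.0, -0.001]
force: [-0.5, -1.2, -0.4]
finger_gap: 0.616
```

Emit:
{"op": "play_rows", "data": {"increments": [[0,0,0.1,0,0,0,-1],[0,0,0,0,0,0,-1]]}}

```text
t: 14.2
eef_pos: [0.6288, 0.0997, 0.1319]
orientation: [3.142, 0.0, 0.001]
force: [0.1, -0.1, 1.8]
finger_gap: 0.619
```

Emit:
{"op": "play_rows", "data": {"increments": [[0,0,0.1,0,0,0,-1],[0,0,0,0,0,0,-1]]}}

```text
t: 14.4
eef_pos: [0.629, 0.0998, 0.1318]
orientation: [-3.141, -0.001, -0.002]
force: [-1.4, 0.7, 5.7]
finger_gap: 0.616
```

Firm contact at the expected seated height. I release, rise and check.

Emit:
{"op": "play_rows", "data": {"increments": [[0,0,0,0,0,0,0.45],[0,0,0,0,0,0,0.7],[0,0,0,0,0,0,1],[0,0,0,0,0,0,1],[0,0,-1,0,0,0,1],[0,0,-3,0,0,0,1],[0,0,-4,0,0,0,1],[0,0,-4,0,0,0,1]]}}

```text
t: 15.2
eef_pos: [0.6285, 0.0996, 0.2523]
orientation: [3.141, 0.0, -0.0]
force: [0.8, 0.6, 0.5]
finger_gap: 0.999
```

Emit:
{"op": "play_rows", "data": {"increments": [[0,0,-2.5,0,0,0,1],[0,0,0,0,0,0,1],[0,0,0,0,0,0,1]]}}

```text
t: 15.5
eef_pos: [0.6285, 0.0998, 0.2764]
orientation: [-3.141, 0.0, -0.002]
force: [-0.2, 0.0, -1.8]
finger_gap: 0.999
```

```bash
python3 - <<'E'
from h import *
s=env.observe();print(s["eef_pos"],s["force"],s["finger_gap"])
c=cap("wrist");np.save("/tmp/w7.npy",c,allow_pickle=True);save(c,"w7",(250,130,400,280),4);save(cap("scene"),"s7",(320,160,460,300),5);save(cap("side"),"d7",(190,180,330,310),4)
E
```

```text
[0.6285426  0.09984419 0.27642693] [-0.2411247   0.0254667  -1.80062128] 0.998600814326762
```

View pics/w7.png

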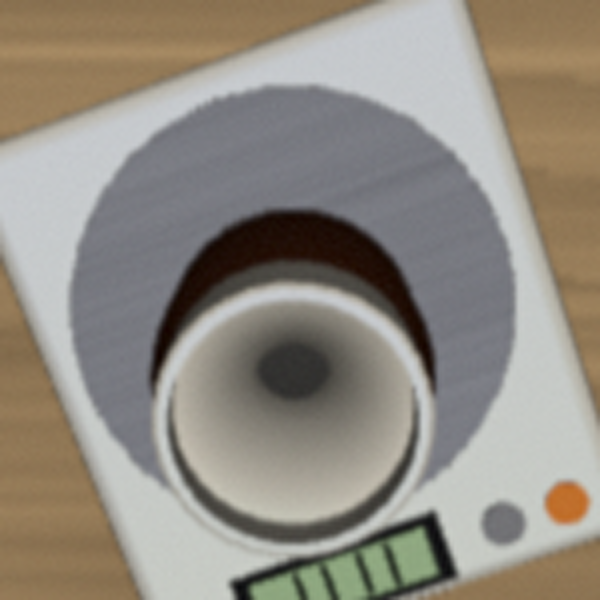

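View pics/s7.png

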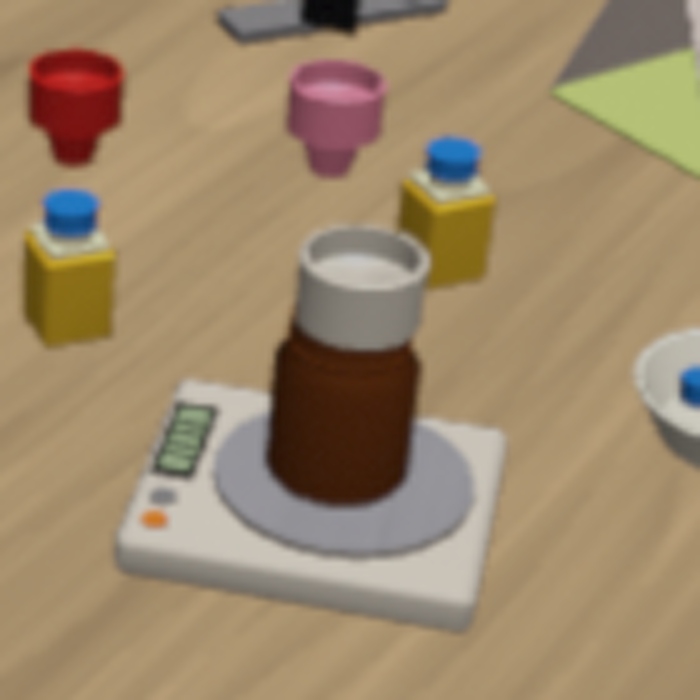

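The funnel is seated and level. On to the blue strainer.

Emit:
{"op": "play_rows", "data": {"increments": [[-1,2,0,0,0,0,1],[-2,4,0,0,0,0,1],[-2,4,0,0,0,0,1],[-2,4,0,0,0,0,1],[-2,4,0,0,0,0,1],[-2,4,0,0,0,0,1],[-2,4,0,0,0,0,1],[-2,4,0,0,0,0,1]]}}

```text
t: 16.45
eef_pos: [0.4771, -0.2016, 0.2746]
orientation: [-3.141, -0.001, 0.003]
force: [-0.2, 0.2, -0.8]
finger_gap: 0.994
```

Emit:
{"op": "play_rows", "data": {"increments": [[-2,4,1,0,0,0,1],[-2,4,1,0,0,0,1],[-1.3,2.6,1,0,0,0,1],[-0.5,1,1,0,0,0,1],[0,0,0,0,0,0,1],[0,0,0,0,0,0,1],[0,0,0,0,0,0,1]]}}

```text
t: 17.15
eef_pos: [0.4216, -0.3155, 0.2359]
orientation: [3.141, 0.003, 0.001]
force: [0.9, -0.8, -0.3]
finger_gap: 1.001
```

```bash
python3 - <<'E'
from h import *
c=np.load("/tmp/w7.npy",allow_pickle=True).item();print(onz(c,323.25,234.1,.14))
s=env.observe();print(s["eef_pos"],s["force"],s["finger_gap"])
c=cap("wrist");np.save("/tmp/w8.npy",c,allow_pickle=True);save(c,"w8",(270,180,380,290),6)
E
```

```text
[0.63010857 0.10041644 0.14      ]
[ 0.42155145 -0.31550327  0.23593531] [ 0.90814604 -0.77289386 -0.28504005] 1.0005145499071864
```

View pics/w8.png

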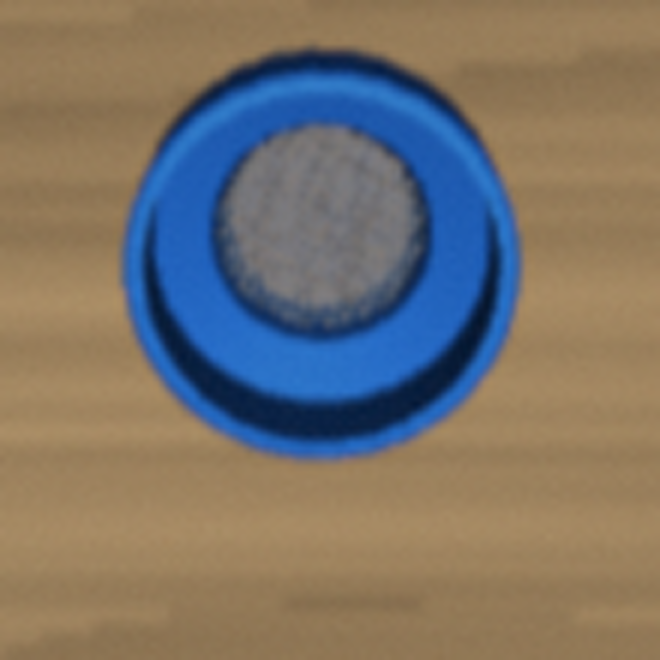

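```bash
python3 - <<'E'
from h import *
c=np.load("/tmp/w8.npy",allow_pickle=True).item();print(onz(c,323.6,224,.044))
E
```

```text
[ 0.41880419 -0.31553598  0.044     ]
```

Emit:
{"op": "play_rows", "data": {"increments": [[-0.25,0,3,0,0,0,1],[0,0,4.5,0,0,0,1],[0,0,4.5,0,0,0,1],[0,0,4,0,0,0,1],[0,0,2.5,0,0,0,1],[0,0,1.3,0,0,0,1],[0,0,0.5,0,0,0,1],[0,0,0,0,0,0,1]]}}

```text
t: 18.0
eef_pos: [0.4188, -0.3158, 0.0325]
orientation: [3.142, 0.002, -0.0]
force: [-0.4, 0.5, 1.0]
finger_gap: 1.001
```

Emit:
{"op": "play_rows", "data": {"increments": [[0,0,0,0,0,0,1],[0,0,0,0,0,0,0.6],[0,0,0,0,0,0,-1],[0,0,0,0,0,0,-1],[0,0,0,0,0,0,-1],[0,0,0,0,0,0,-1],[0,0,0,0,0,0,-1]]}}

```text
t: 18.7
eef_pos: [0.4182, -0.3163, 0.0328]
orientation: [3.141, 0.0, 0.0]
force: [-1.1, 1.0, 2.6]
finger_gap: 0.678
```

Emit:
{"op": "play_rows", "data": {"increments": [[0,0,-2,0,0,0,-1],[0,0,-4.5,0,0,0,-1],[0,0,-4.5,0,0,0,-1],[0,0,-4,0,0,0,-1],[0,0,-2,0,0,0,-1],[0,0,0,0,0,0,-1]]}}

```text
t: 19.3
eef_pos: [0.4197, -0.317, 0.206]
orientation: [3.138, 0.0, 0.011]
force: [0.5, -0.5, -1.1]
finger_gap: 0.679
```

```bash
python3 - <<'E'
from h import *
s=env.observe();print(s["eef_pos"],s["force"],s["finger_gap"])
save(cap("wrist"),"w9");save(cap("scene"),"s9",(60,150,260,350),4)
E
```

```text
[ 0.41974124 -0.31704523  0.20597939] [ 0.52748115 -0.47459067 -1.13643504] 0.6793954758406722
```

View pics/s9.png

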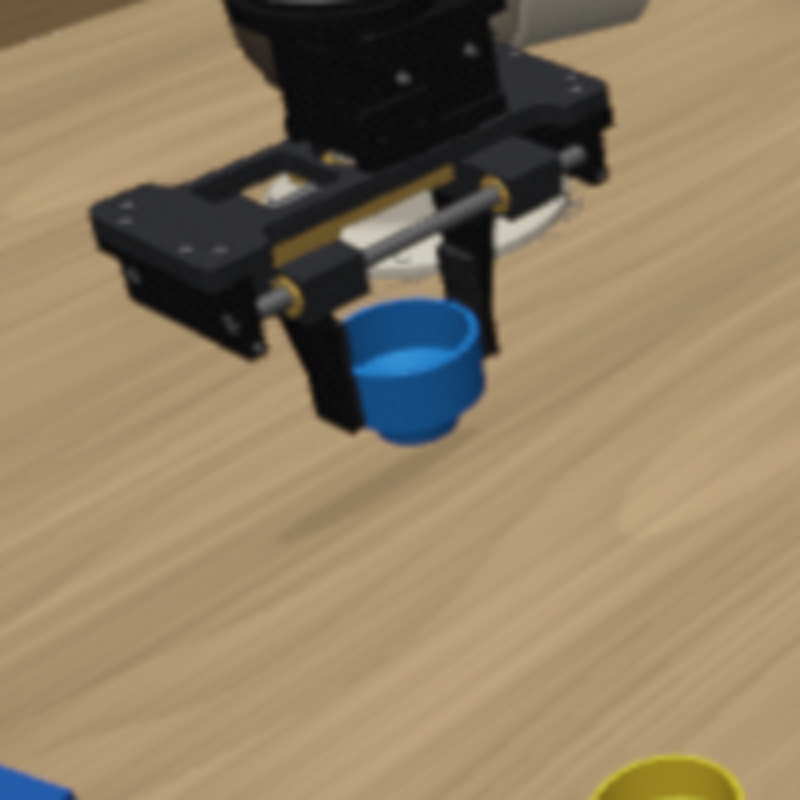

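View pics/w9.png

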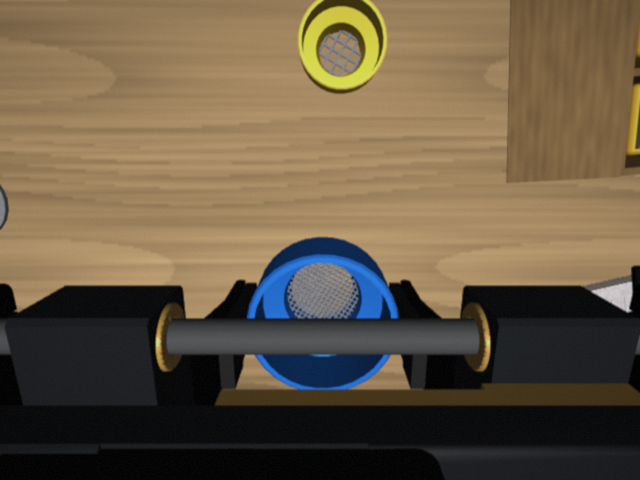

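Emit:
{"op": "play_rows", "data": {"increments": [[0.5,-1,-1,0,0,0,-1],[2.1,-4.1,0,0,0,0,-1],[2.1,-4.1,0,0,0,0,-1],[2.1,-4.1,0,0,0,0,-1],[2.1,-4.1,0,0,0,0,-1],[2.1,-4.1,0,0,0,0,-1],[2.1,-4.1,0,0,0,0,-1],[2.1,-4.1,0,0,0,0,-1]]}}

```text
t: 20.2
eef_pos: [0.5702, -0.0167, 0.2114]
orientation: [3.141, 0.001, -0.004]
force: [0.4, -0.9, -0.8]
finger_gap: 0.68
```

Emit:
{"op": "play_rows", "data": {"increments": [[2.1,-4.1,0,0,0,0,-1],[2.1,-4.1,0,0,0,0,-1],[1.2,-2.7,0,0,0,0,-1],[0.5,-1,0,0,0,0,-1],[0,0,0,0,0,0,-1],[0,0,0,0,0,0,-1],[0,0,0,0,0,0,-1]]}}

```text
t: 20.9
eef_pos: [0.6285, 0.0985, 0.2125]
orientation: [3.141, -0.002, -0.001]
force: [-0.1, -0.2, -0.5]
finger_gap: 0.68
```

```bash
python3 - <<'E'
from h import *
s=env.observe();print(s["eef_pos"],s["force"],s["finger_gap"])
save(cap("wrist"),"w10",(200,150,450,400),2.4);save(cap("scene"),"s10",(320,120,460,280),5)
E
```

```text
[0.62849528 0.09846285 0.21250008] [-0.07845421 -0.22494371 -0.53168329] 0.6800310255511289
```

View pics/s10.png

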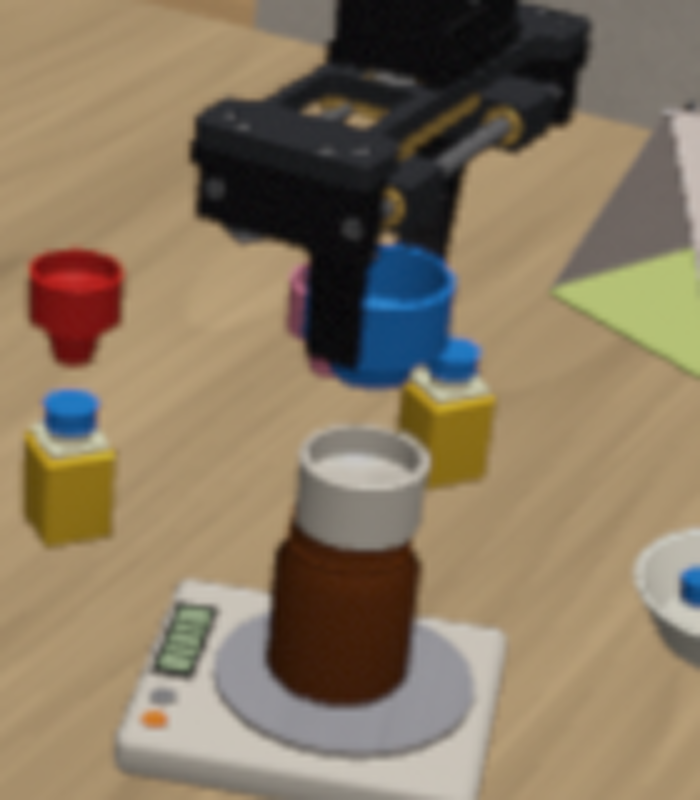

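View pics/w10.png

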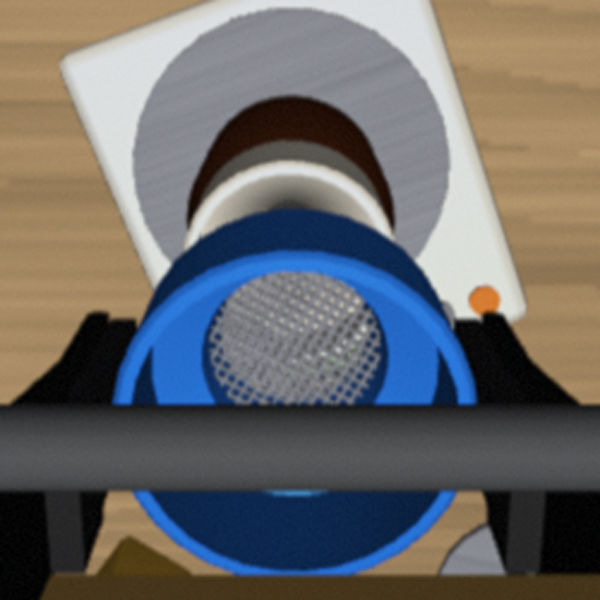

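Emit:
{"op": "play_rows", "data": {"increments": [[0,-0.1,1.5,0,0,0,-1],[0,0,1.5,0,0,0,-1],[0,0,1,0,0,0,-1],[0,0,0.6,0,0,0,-1],[0,0,0.3,0,0,0,-1],[0,0,0.2,0,0,0,-1],[0,0,0,0,0,0,-1]]}}

```text
t: 21.7
eef_pos: [0.6293, 0.1008, 0.1618]
orientation: [-3.141, -0.0, -0.001]
force: [0.4, -0.2, -0.5]
finger_gap: 0.679
```

Emit:
{"op": "play_rows", "data": {"increments": [[0,0,0.1,0,0,0,-1],[0,0,0.1,0,0,0,-1],[0,0,0,0,0,0,-1]]}}

```text
t: 22.0
eef_pos: [0.6291, 0.1008, 0.1596]
orientation: [-3.142, -0.0, -0.0]
force: [-0.4, -0.7, -1.7]
finger_gap: 0.68
```

Emit:
{"op": "play_rows", "data": {"increments": [[0,0,0.1,0,0,0,-1],[0,0,0,0,0,0,-1]]}}

```text
t: 22.2
eef_pos: [0.6291, 0.1008, 0.1585]
orientation: [-3.142, 0.0, 0.0]
force: [0.7, 0.1, -1.3]
finger_gap: 0.684
```

Emit:
{"op": "play_rows", "data": {"increments": [[0,0,0.1,0,0,0,-1],[0,0,0,0,0,0,-1]]}}

```text
t: 22.4
eef_pos: [0.6291, 0.1007, 0.1574]
orientation: [3.142, -0.0, -0.0]
force: [0.1, -0.3, -0.4]
finger_gap: 0.679
```

Emit:
{"op": "play_rows", "data": {"increments": [[0,0,0.1,0,0,0,-1],[0,0,0,0,0,0,-1]]}}

```text
t: 22.6
eef_pos: [0.6293, 0.1008, 0.1569]
orientation: [-3.142, -0.0, -0.001]
force: [0.1, 0.6, 0.6]
finger_gap: 0.683
```

Emit:
{"op": "play_rows", "data": {"increments": [[0,0,0.05,0,0,0,-1],[0,0,0,0,0,0,-1]]}}

```text
t: 22.8
eef_pos: [0.6294, 0.1008, 0.1568]
orientation: [-3.142, -0.0, -0.001]
force: [-0.9, -0.6, 4.6]
finger_gap: 0.68
```

Seated contact at 0.157, as expected. I release.

Emit:
{"op": "play_rows", "data": {"increments": [[0,0,0,0,0,0,0.55],[0,0,0,0,0,0,0.8],[0,0,0,0,0,0,1],[0,0,0,0,0,0,1],[0,0,-1,0,0,0,1],[0,0,-3,0,0,0,1],[0,0,-4,0,0,0,1],[0,0,-4,0,0,0,1]]}}

```text
t: 23.6
eef_pos: [0.629, 0.1006, 0.2779]
orientation: [3.141, 0.0, -0.0]
force: [0.9, 0.0, 0.2]
finger_gap: 0.998
```

Emit:
{"op": "play_rows", "data": {"increments": [[0,0,-2.5,0,0,0,1],[0,0,0,0,0,0,1],[0,0,0,0,0,0,1],[0,0,0,0,0,0,1]]}}

```text
t: 24.0
eef_pos: [0.6285, 0.1006, 0.2998]
orientation: [3.141, -0.0, -0.004]
force: [0.0, 0.4, -0.3]
finger_gap: 1.0
```

```bash
python3 - <<'E'
from h import *
s=env.observe();print(s["eef_pos"],s["force"],s["finger_gap"])
c=cap("wrist");np.save("/tmp/w11.npy",c,allow_pickle=True);save(c,"w11",(250,130,400,280),4);save(cap("scene"),"s11",(320,160,460,300),5)
E
```

```text
[0.62850651 0.10061223 0.29978809] [ 0.0056007   0.36072865 -0.33848256] 1.0000101586003285
```

View pics/w11.png

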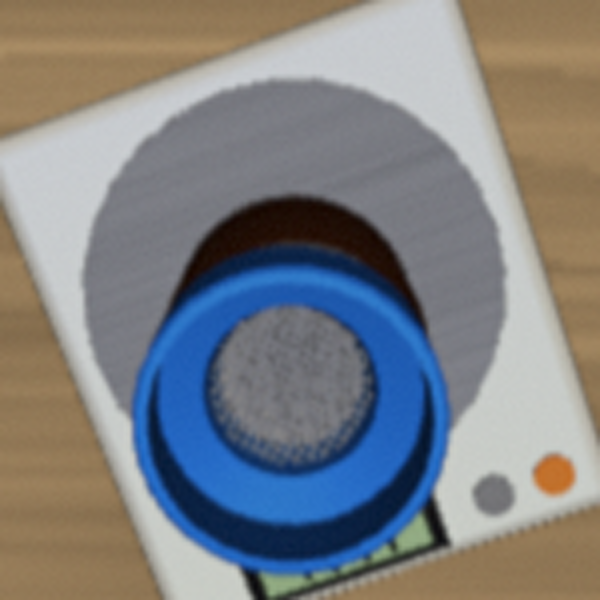

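View pics/s11.png

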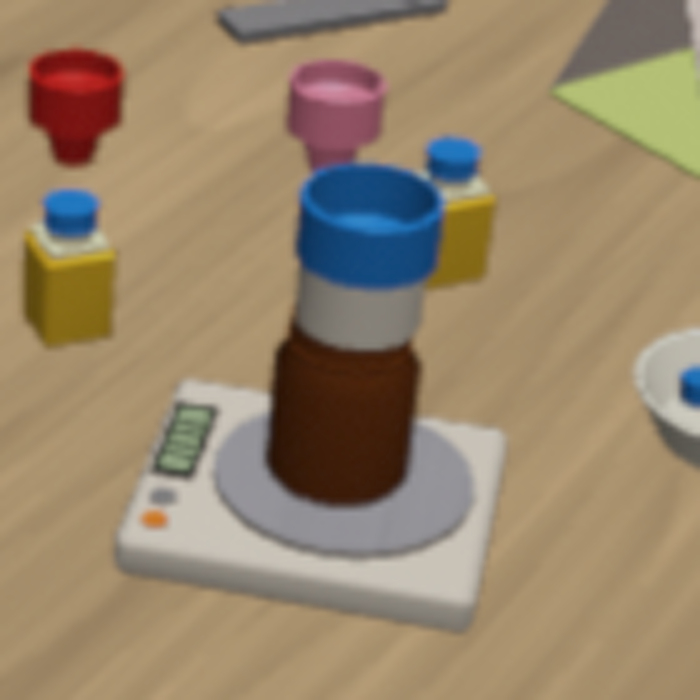

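Emit:
{"op": "play_rows", "data": {"increments": [[-0.3,2,0,0,0,0,1],[-0.7,4.5,0,0,0,0,1],[-0.7,4.5,0,0,0,0,1],[-0.7,4.5,0,0,0,0,1],[-0.7,4.5,0,0,0,0,1],[-0.7,4.5,0,0,0,0,1],[-0.7,4.5,0.6,0,0,0,1],[-0.7,4.5,1.2,0,0,0,1]]}}

```text
t: 24.9
eef_pos: [0.5763, -0.2369, 0.2835]
orientation: [3.141, -0.0, 0.002]
force: [0.2, 0.3, 0.3]
finger_gap: 0.997
```

Emit:
{"op": "play_rows", "data": {"increments": [[-0.7,4.5,1.2,0,0,0,1],[-0.5,3.5,1.2,0,0,0,1],[-0.3,1.6,1.2,0,0,0,1],[0,0,0.6,0,0,0,1],[0,0,0,0,0,0,1],[0,0,0,0,0,0,1],[0,0,0,0,0,0,1]]}}

```text
t: 25.6
eef_pos: [0.5629, -0.3292, 0.2421]
orientation: [3.141, 0.003, 0.002]
force: [0.4, 0.1, 0.1]
finger_gap: 0.998
```

```bash
python3 - <<'E'
from h import *
c=np.load("/tmp/w11.npy",allow_pickle=True).item();print(onz(c,323.0,234.9,.168))
s=env.observe();print(s["eef_pos"],s["force"],s["finger_gap"])
c=cap("wrist");np.save("/tmp/w12.npy",c,allow_pickle=True);save(c,"w12",(270,180,380,290),6)
E
```

```text
[0.63010421 0.10116704 0.168     ]
[ 0.56288408 -0.32921897  0.24208573] [0.37537198 0.0894114  0.13598796] 0.9975950514102432
```

View pics/w12.png

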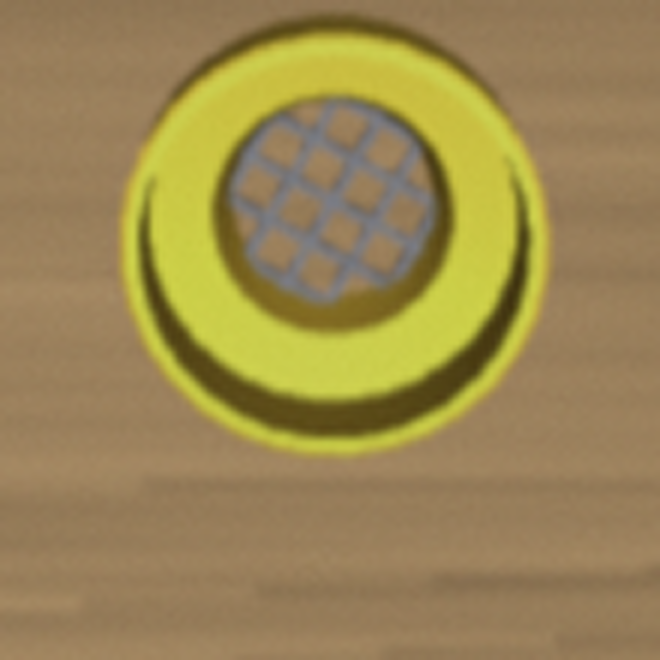

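```bash
python3 - <<'E'
from h import *
c=np.load("/tmp/w12.npy",allow_pickle=True).item();print(onz(c,325.8,220.7,.044))
E
```

```text
[ 0.56206666 -0.33132875  0.044     ]
```

Emit:
{"op": "play_rows", "data": {"increments": [[-0.1,0.2,3,0,0,0,1],[0,0,4.5,0,0,0,1],[0,0,4.5,0,0,0,1],[0,0,4,0,0,0,1],[0,0,2.8,0,0,0,1],[0,0,1.5,0,0,0,1],[0,0,0.5,0,0,0,1],[0,0,0,0,0,0,1]]}}

```text
t: 26.45
eef_pos: [0.5619, -0.3322, 0.0337]
orientation: [3.141, 0.001, 0.002]
force: [-0.8, -1.1, -0.8]
finger_gap: 1.003
```

Emit:
{"op": "play_rows", "data": {"increments": [[0,0,0,0,0,0,1],[0,0,0,0,0,0,0.7],[0,0,0,0,0,0,-1],[0,0,0,0,0,0,-1],[0,0,0,0,0,0,-1],[0,0,0,0,0,0,-1],[0,0,0,0,0,0,-1]]}}

```text
t: 27.15
eef_pos: [0.5613, -0.3324, 0.0336]
orientation: [3.141, 0.0, 0.001]
force: [-0.6, 1.2, 3.8]
finger_gap: 0.753
```

Emit:
{"op": "play_rows", "data": {"increments": [[0,0,-2,0,0,0,-1],[0,0,-4.5,0,0,0,-1],[0,0,-4.5,0,0,0,-1],[0,0,-4.5,0,0,0,-1],[0,0,-3.5,0,0,0,-1],[0,0,-2,0,0,0,-1],[0,0,0,0,0,0,-1]]}}

```text
t: 27.85
eef_pos: [0.5625, -0.3329, 0.2468]
orientation: [3.139, 0.0, 0.011]
force: [0.3, 0.6, -1.0]
finger_gap: 0.751
```

```bash
python3 - <<'E'
from h import *
s=env.observe();print(s["eef_pos"],s["force"],s["finger_gap"])
save(cap("wrist"),"w13");save(cap("scene"),"s13",(100,100,340,340),3)
E
```

```text
[ 0.56250606 -0.33293876  0.24683653] [ 0.33521033  0.62402517 -1.00828735] 0.7512386154719429
```

View pics/s13.png

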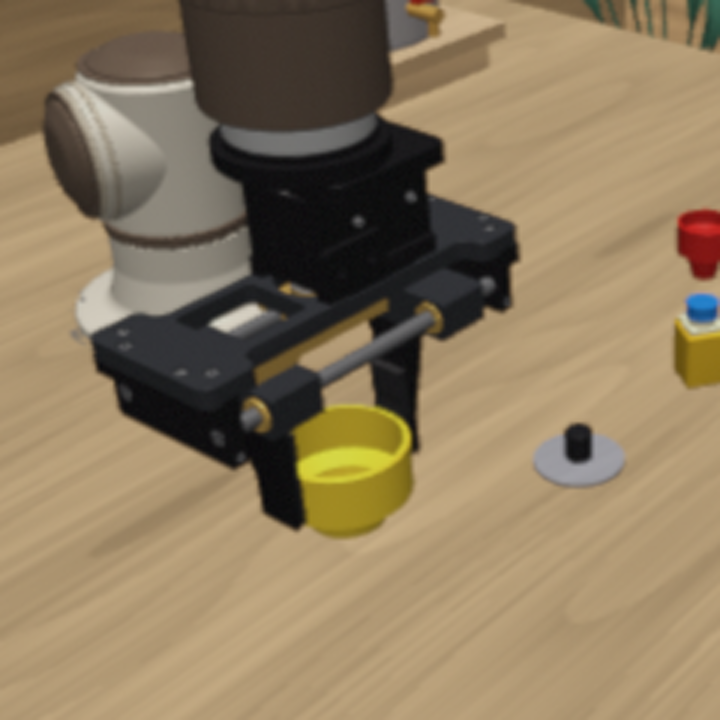

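View pics/w13.png

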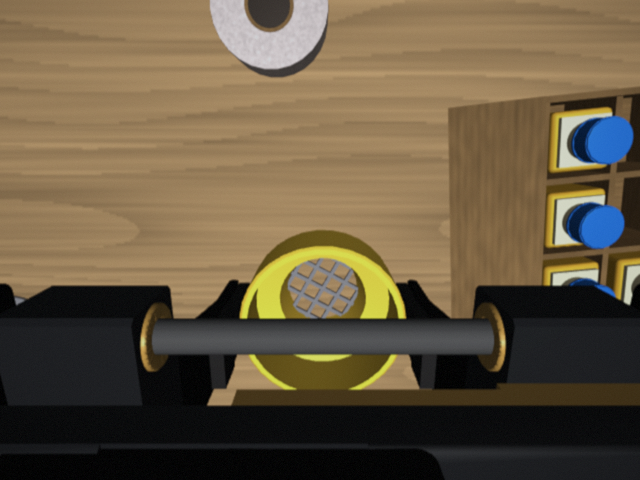

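Emit:
{"op": "play_rows", "data": {"increments": [[0.2,-1.3,0,0,0,0,-1],[0.7,-4.5,0,0,0,0,-1],[0.7,-4.5,0,0,0,0,-1],[0.7,-4.5,0,0,0,0,-1],[0.7,-4.5,0,0,0,0,-1],[0.7,-4.5,0,0,0,0,-1],[0.7,-4.5,0,0,0,0,-1],[0.7,-4.5,0,0,0,0,-1]]}}

```text
t: 28.75
eef_pos: [0.6111, -0.0016, 0.241]
orientation: [3.141, 0.001, -0.006]
force: [1.4, -0.4, -0.4]
finger_gap: 0.755
```

Emit:
{"op": "play_rows", "data": {"increments": [[0.7,-4.5,0,0,0,0,-1],[0.5,-3.5,0,0,0,0,-1],[0.3,-1.8,0,0,0,0,-1],[0.2,-0.7,0,0,0,0,-1],[0,0,0,0,0,0,-1],[0,0,0,0,0,0,-1],[0,0,0,0,0,0,-1]]}}

```text
t: 29.45
eef_pos: [0.629, 0.0992, 0.2431]
orientation: [3.141, -0.003, -0.001]
force: [0.3, 0.9, -0.6]
finger_gap: 0.752
```

```bash
python3 - <<'E'
from h import *
s=env.observe();print(s["eef_pos"],s["force"],s["finger_gap"])
save(cap("wrist"),"w14",(200,150,450,400),2.4);save(cap("scene"),"s14",(320,110,460,270),5)
E
```

```text
[0.62897004 0.09923649 0.24306061] [ 0.27651334  0.91620328 -0.552545  ] 0.7515284630570841
```

View pics/s14.png

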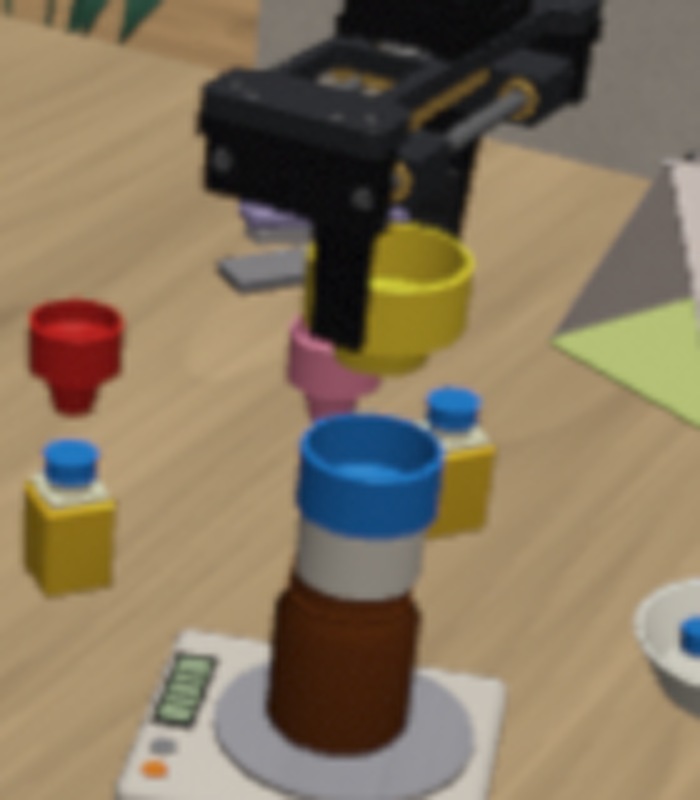

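View pics/w14.png

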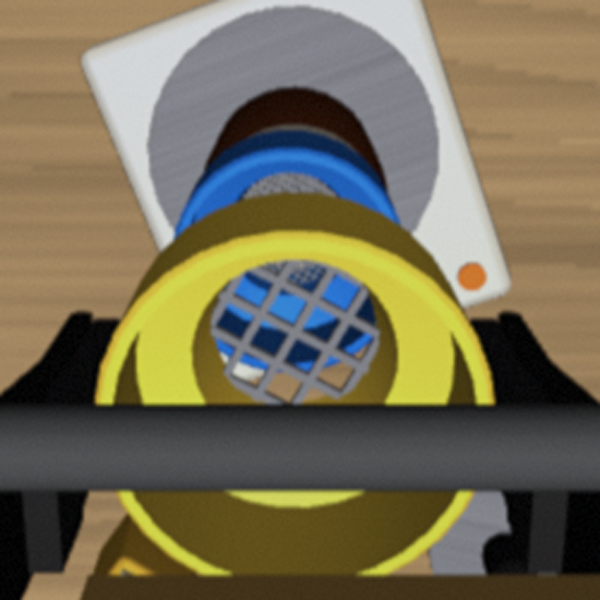

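Emit:
{"op": "play_rows", "data": {"increments": [[0,0,1.5,0,0,0,-1],[0,0,1.5,0,0,0,-1],[0,0,1.2,0,0,0,-1],[0,0,0.6,0,0,0,-1],[0,0,0.3,0,0,0,-1],[0,0,0.2,0,0,0,-1],[0,0,0,0,0,0,-1]]}}

```text
t: 30.25
eef_pos: [0.6294, 0.1008, 0.1903]
orientation: [-3.141, -0.0, -0.001]
force: [0.2, -0.3, -0.9]
finger_gap: 0.751
```

Emit:
{"op": "play_rows", "data": {"increments": [[0,0,0.1,0,0,0,-1],[0,0,0.1,0,0,0,-1],[0,0,0,0,0,0,-1]]}}

```text
t: 30.55
eef_pos: [0.6291, 0.1008, 0.1882]
orientation: [-3.142, -0.0, -0.0]
force: [0.1, -0.5, 0.4]
finger_gap: 0.748
```

Emit:
{"op": "play_rows", "data": {"increments": [[0,0,0.1,0,0,0,-1],[0,0,0,0,0,0,-1]]}}

```text
t: 30.75
eef_pos: [0.6291, 0.1008, 0.1869]
orientation: [3.142, 0.0, -0.0]
force: [-0.1, 0.3, -0.8]
finger_gap: 0.753
```

Emit:
{"op": "play_rows", "data": {"increments": [[0,0,0.1,0,0,0,-1],[0,0,0,0,0,0,-1]]}}

```text
t: 30.95
eef_pos: [0.6291, 0.1007, 0.1859]
orientation: [3.142, -0.0, -0.0]
force: [0.3, -1.0, -0.9]
finger_gap: 0.748
```

Emit:
{"op": "play_rows", "data": {"increments": [[0,0,0.1,0,0,0,-1],[0,0,0,0,0,0,-1]]}}

```text
t: 31.15
eef_pos: [0.6293, 0.1007, 0.1856]
orientation: [3.142, 0.0, 0.001]
force: [0.3, -0.5, 1.9]
finger_gap: 0.751
```

Emit:
{"op": "play_rows", "data": {"increments": [[0,0,0.05,0,0,0,-1],[0,0,0,0,0,0,-1]]}}

```text
t: 31.35
eef_pos: [0.6295, 0.1007, 0.1856]
orientation: [-3.142, -0.0, -0.002]
force: [-1.6, -0.1, 5.7]
finger_gap: 0.756
```

Emit:
{"op": "play_rows", "data": {"increments": [[0,0,0,0,0,0,0.65],[0,0,0,0,0,0,0.8],[0,0,0,0,0,0,1],[0,0,0,0,0,0,1],[0,0,-1,0,0,0,1],[0,0,-3,0,0,0,1],[0,0,-4,0,0,0,1],[0,0,-4,0,0,0,1]]}}

```text
t: 32.15
eef_pos: [0.629, 0.1006, 0.3064]
orientation: [3.141, 0.0, -0.0]
force: [1.9, 0.2, 0.3]
finger_gap: 0.997
```

Emit:
{"op": "play_rows", "data": {"increments": [[0,0,-2.5,0,0,0,1],[0,0,0,0,0,0,1],[0,0,0,0,0,0,1],[0,0,0,0,0,0,1]]}}

```text
t: 32.55
eef_pos: [0.6286, 0.1007, 0.3283]
orientation: [3.141, -0.0, -0.004]
force: [-0.7, -0.1, -0.7]
finger_gap: 1.001
```

```bash
python3 - <<'E'
from h import *
s=env.observe();print(s["eef_pos"],s["force"],s["finger_gap"])
c=cap("wrist");np.save("/tmp/w15.npy",c,allow_pickle=True);save(c,"w15",(250,130,400,280),4);save(cap("scene"),"s15",(320,140,460,280),5)
E
```

```text
[0.62855627 0.10066161 0.32827648] [-0.74649013 -0.09733103 -0.73317198] 1.000907173355987
```

View pics/w15.png

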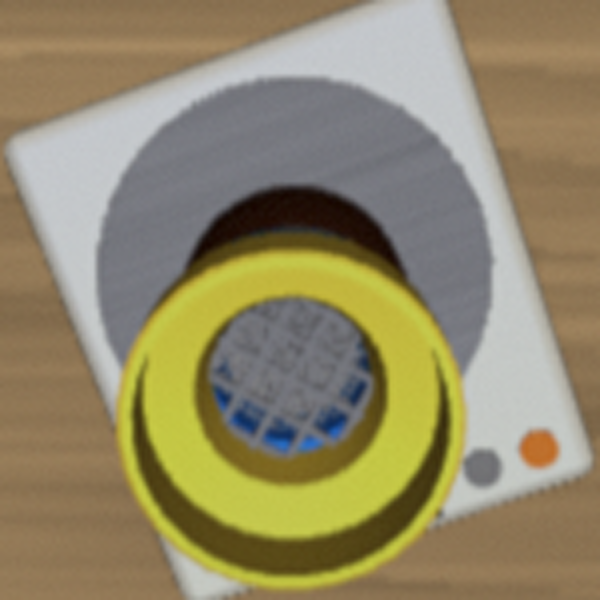

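View pics/s15.png

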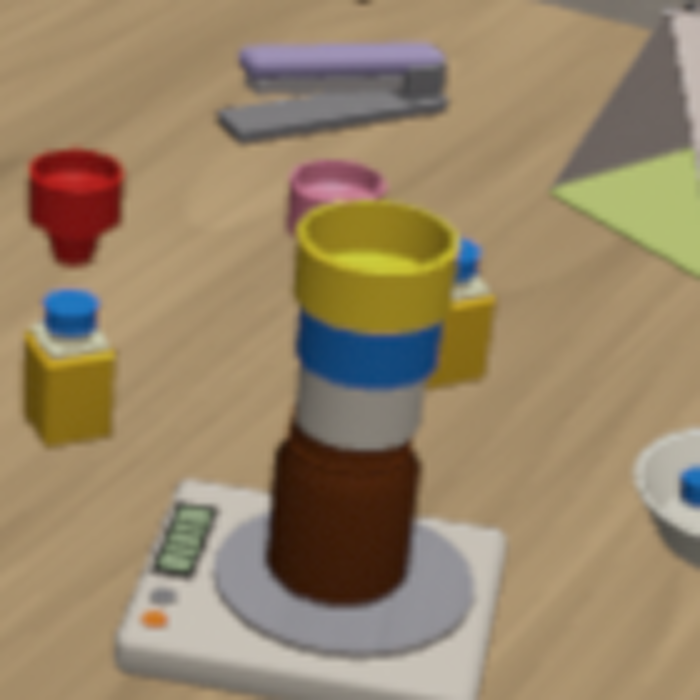

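Emit:
{"op": "play_rows", "data": {"increments": [[-1.5,0.8,0,0,0,0,1],[-3.5,1.8,0,0,0,0,1],[-4,2,0,0,0,0,1],[-4,2,0,0,0,0,1],[-3,1.6,3,0,0,0,1],[-2,1,3.5,0,0,0,1],[-1,0.6,3,0,0,0,1],[0,0,1.3,0,0,0,1]]}}

```text
t: 33.45
eef_pos: [0.4354, 0.0014, 0.2185]
orientation: [3.14, -0.002, -0.01]
force: [-0.0, -0.1, -1.0]
finger_gap: 1.0
```

Emit:
{"op": "play_rows", "data": {"increments": [[0,0,0,0,0,0,1],[0,0,0,0,0,0,1],[0,0,0,0,0,0,1]]}}

```text
t: 33.75
eef_pos: [0.4401, 0.003, 0.2224]
orientation: [-3.141, -0.0, -0.003]
force: [0.2, -0.1, 0.1]
finger_gap: 0.997
```

```bash
python3 - <<'E'
from h import *
c=np.load("/tmp/w15.npy",allow_pickle=True).item();print(onz(c,322.75,234.75,.196))
s=env.observe();print(s["eef_pos"],s["force"],s["finger_gap"])
c=cap("wrist");np.save("/tmp/w16.npy",c,allow_pickle=True);save(c,"w16",(270,170,380,280),6)
E
```

```text
[0.63014635 0.10140679 0.196     ]
[0.44009385 0.00304126 0.22241567] [ 0.24566648 -0.14708687  0.11364656] 0.9968656222746837
```

View pics/w16.png

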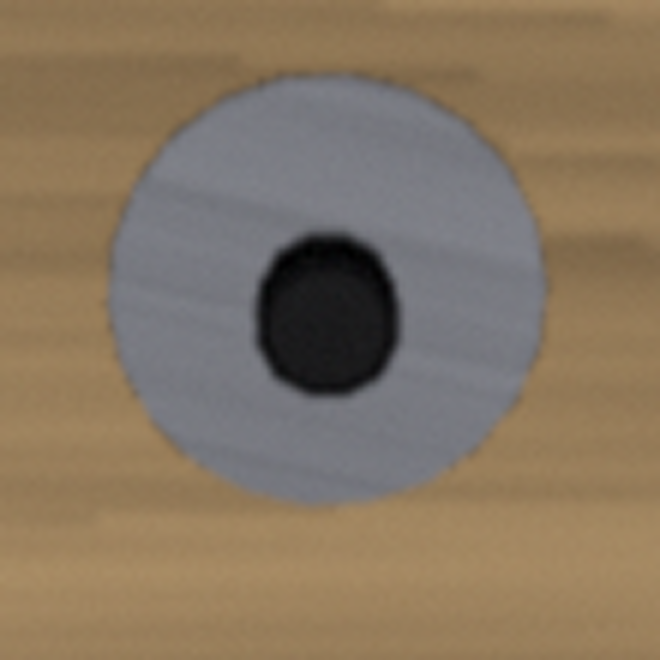

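```bash
python3 - <<'E'
from h import *
c=np.load("/tmp/w16.npy",allow_pickle=True).item();print(onz(c,324.7,218.25,.011),onz(c,324.75,223.8,.036))
E
```

```text
[0.43890594 0.00205409 0.011     ] [0.43892534 0.00212714 0.036     ]
```

Emit:
{"op": "play_rows", "data": {"increments": [[-0.1,0.1,3,0,0,0,1],[0,0,4.5,0,0,0,1],[0,0,4.5,0,0,0,1],[0,0,3.5,0,0,0,1],[0,0,2,0,0,0,1],[0,0,1,0,0,0,1],[0,0,0.4,0,0,0,1],[0,0,0,0,0,0,1]]}}

```text
t: 34.6
eef_pos: [0.439, 0.002, 0.033]
orientation: [-3.141, -0.0, -0.002]
force: [0.1, 0.3, 0.4]
finger_gap: 1.001
```

Emit:
{"op": "play_rows", "data": {"increments": [[0,0,0,0,0,0,1],[0,0,0,0,0,0,1]]}}

```text
t: 34.8
eef_pos: [0.439, 0.0021, 0.0336]
orientation: [-3.141, -0.0, -0.004]
force: [-0.1, 0.9, 0.3]
finger_gap: 0.999
```

Emit:
{"op": "play_rows", "data": {"increments": [[0,0,0.5,0,0,0,1],[0,0,0,0,0,0,1],[0,0,0,0,0,0,-0.2],[0,0,0,0,0,0,-0.2],[0,0,0,0,0,0,-1],[0,0,0,0,0,0,-1],[0,0,0,0,0,0,-1],[0,0,0,0,0,0,-1]]}}

```text
t: 35.6
eef_pos: [0.4382, 0.0017, 0.0276]
orientation: [-3.142, -0.0, -0.0]
force: [-0.3, -0.7, -0.4]
finger_gap: 0.54
```

Emit:
{"op": "play_rows", "data": {"increments": [[0,0,0,0,0,0,-1],[0,0,0,0,0,0,-1],[0,0,0,0,0,0,-1]]}}

```text
t: 35.9
eef_pos: [0.4381, 0.0017, 0.0275]
orientation: [3.142, -0.0, -0.0]
force: [-0.7, -0.6, -0.6]
finger_gap: 0.263
```

Emit:
{"op": "play_rows", "data": {"increments": [[0,0,0,0,0,0,-1],[0,0,0,0,0,0,-1],[0,0,-1,0,0,0,-1],[0,0,-3,0,0,0,-1],[0,0,-4.5,0,0,0,-1],[0,0,-4.5,0,0,0,-1],[0,0,-4.5,0,0,0,-1],[0,0,-3.5,0,0,0,-1]]}}

```text
t: 36.7
eef_pos: [0.4382, 0.0017, 0.2412]
orientation: [-3.14, -0.0, -0.006]
force: [0.4, 0.7, -1.5]
finger_gap: 0.24
```

Emit:
{"op": "play_rows", "data": {"increments": [[0,0,-2,0,0,0,-1],[0,0,-1,0,0,0,-1],[0,0,0,0,0,0,-1],[0,0,0,0,0,0,-1]]}}

```text
t: 37.1
eef_pos: [0.4372, 0.0016, 0.2663]
orientation: [3.141, -0.001, -0.004]
force: [0.4, -0.1, -1.9]
finger_gap: 0.243
```

```bash
python3 - <<'E'
from h import *
s=env.observe();print(s["eef_pos"],s["force"],s["finger_gap"])
save(cap("wrist"),"w17");save(cap("scene"),"s17",(220,60,420,260),4)
E
```

```text
[0.43722365 0.00160284 0.26634438] [ 0.43314889 -0.09297412 -1.85195808] 0.242826348519857
```

View pics/s17.png

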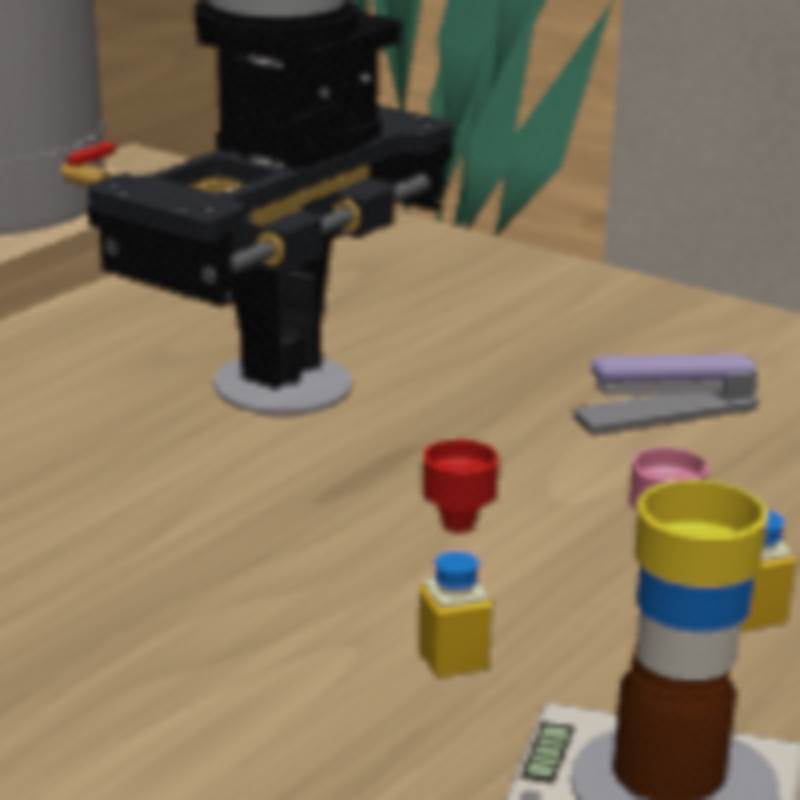

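View pics/w17.png

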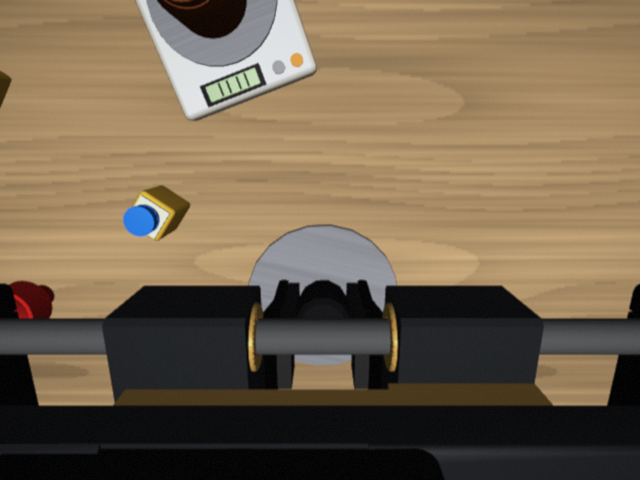

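Emit:
{"op": "play_rows", "data": {"increments": [[1.2,-0.6,0,0,0,0,-1],[3,-1.6,0,0,0,0,-1],[4,-2,0,0,0,0,-1],[4,-2.1,0,0,0,0,-1],[3.5,-1.8,0,0,0,0,-1],[2.3,-1.2,0,0,0,0,-1],[1.2,-0.6,0,0,0,0,-1],[0,0,0,0,0,0,-1]]}}

```text
t: 38.0
eef_pos: [0.6319, 0.1019, 0.2646]
orientation: [3.14, 0.001, -0.005]
force: [-0.4, -0.5, -1.9]
finger_gap: 0.239
```

Emit:
{"op": "play_rows", "data": {"increments": [[0,0,0,0,0,0,-1],[0,0,0,0,0,0,-1],[0,0,0,0,0,0,-1]]}}

```text
t: 38.3
eef_pos: [0.6296, 0.1004, 0.2679]
orientation: [-3.141, 0.0, -0.0]
force: [0.1, -0.1, -1.3]
finger_gap: 0.241
```

```bash
python3 - <<'E'
from h import *
s=env.observe();print(s["eef_pos"],s["force"],s["finger_gap"])
save(cap("wrist"),"w18",(200,150,450,400),2.4);save(cap("scene"),"s18",(320,110,460,270),5);save(cap("side"),"d18",(180,120,360,280),4)
E
```

```text
[0.62964702 0.1003922  0.26790986] [ 0.1455738  -0.13035362 -1.32103723] 0.2407787456025913
```

View pics/s18.png

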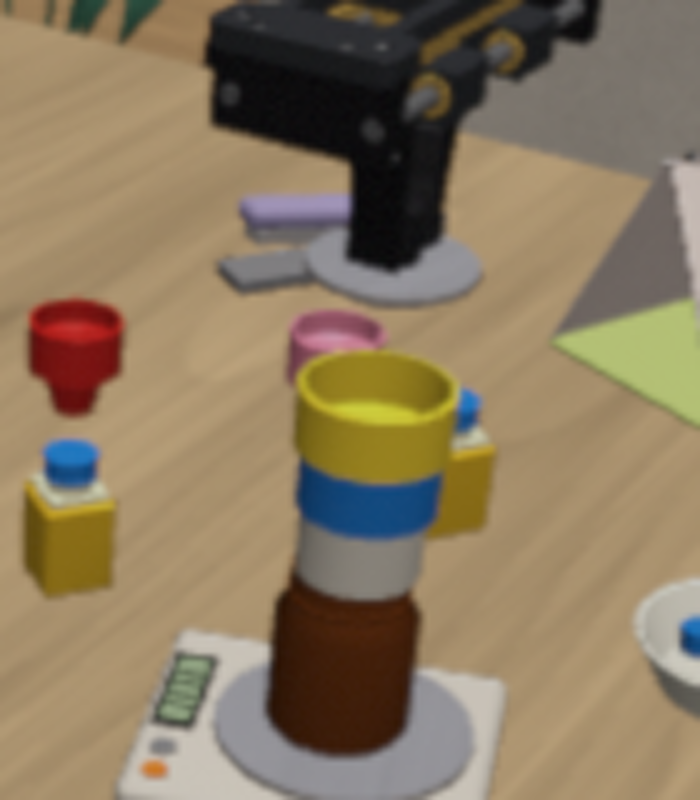

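View pics/w18.png

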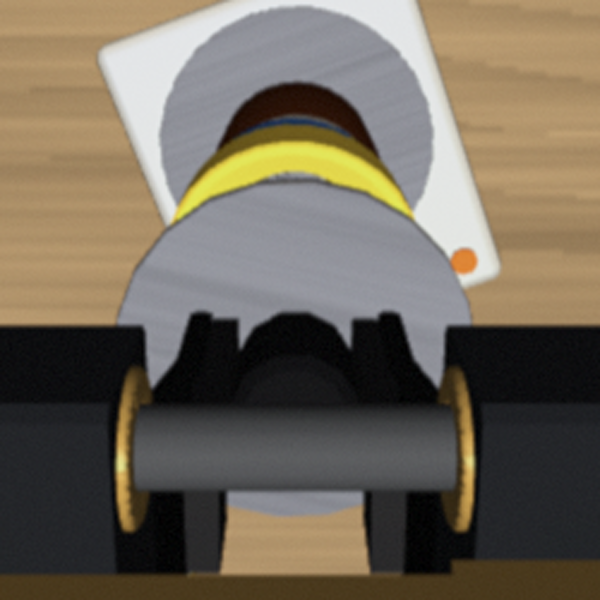

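Emit:
{"op": "play_rows", "data": {"increments": [[0,0,1.5,0,0,0,-1],[0,0,1.3,0,0,0,-1],[0,0,0.8,0,0,0,-1],[0,0,0.5,0,0,0,-1],[0,0,0.3,0,0,0,-1],[0,0,0.1,0,0,0,-1],[0,0,0,0,0,0,-1]]}}

```text
t: 39.15
eef_pos: [0.6303, 0.1008, 0.2228]
orientation: [-3.142, -0.0, -0.001]
force: [0.3, -0.6, -1.1]
finger_gap: 0.241
```

Emit:
{"op": "play_rows", "data": {"increments": [[0,0,0.1,0,0,0,-1],[0,0,0.1,0,0,0,-1],[0,0,0,0,0,0,-1]]}}

```text
t: 39.45
eef_pos: [0.6301, 0.1008, 0.2206]
orientation: [-3.141, 0.0, 0.0]
force: [-0.2, 0.6, -0.4]
finger_gap: 0.245
```

Emit:
{"op": "play_rows", "data": {"increments": [[0,0,0.1,0,0,0,-1],[0,0,0,0,0,0,-1]]}}

```text
t: 39.65
eef_pos: [0.6301, 0.1007, 0.2194]
orientation: [3.142, -0.0, -0.0]
force: [-0.7, 0.7, -0.8]
finger_gap: 0.243
```

Emit:
{"op": "play_rows", "data": {"increments": [[0,0,0.1,0,0,0,-1],[0,0,0,0,0,0,-1]]}}

```text
t: 39.85
eef_pos: [0.6301, 0.1007, 0.2184]
orientation: [3.142, -0.0, -0.0]
force: [0.2, -0.6, -1.0]
finger_gap: 0.236
```

Emit:
{"op": "play_rows", "data": {"increments": [[0,0,0.1,0,0,0,-1],[0,0,0,0,0,0,-1]]}}

```text
t: 40.05
eef_pos: [0.6302, 0.1008, 0.2176]
orientation: [3.142, 0.0, 0.0]
force: [0.4, 0.8, -0.2]
finger_gap: 0.243
```

Emit:
{"op": "play_rows", "data": {"increments": [[0,0,0.05,0,0,0,-1],[0,0,0,0,0,0,-1]]}}

```text
t: 40.25
eef_pos: [0.6303, 0.1008, 0.2176]
orientation: [-3.142, -0.0, -0.001]
force: [-0.2, -1.1, 2.2]
finger_gap: 0.24
```

Contact at 0.2176, as expected. I release and rise.

Emit:
{"op": "play_rows", "data": {"increments": [[0,0,0.03,0,0,0,-1],[0,0,0,0,0,0,-0.3],[0,0,0,0,0,0,0],[0,0,0,0,0,0,0.5],[0,0,0,0,0,0,1],[0,0,0,0,0,0,1],[0,0,0,0,0,0,1]]}}

```text
t: 40.95
eef_pos: [0.6301, 0.1007, 0.2166]
orientation: [3.142, -0.0, -0.0]
force: [0.3, 0.6, -0.5]
finger_gap: 0.703
```

Emit:
{"op": "play_rows", "data": {"increments": [[0,0,-1,0,0,0,1],[0,0,-3,0,0,0,1],[0,0,-4,0,0,0,1],[0,0,-4,0,0,0,1],[0,0,-2,0,0,0,1],[0,0,0,0,0,0,1],[0,0,0,0,0,0,1],[0,0,0,0,0,0,1]]}}

```text
t: 41.75
eef_pos: [0.6296, 0.1007, 0.3553]
orientation: [3.141, -0.0, -0.004]
force: [0.5, -0.6, -0.1]
finger_gap: 1.002
```

```bash
python3 - <<'E'
from h import *
s=env.observe();print(s["eef_pos"],s["force"],s["finger_gap"])
save(cap("wrist"),"w19",(240,130,400,290),4);save(cap("scene"),"s19",(320,130,460,280),5);save(cap("side"),"d19",(190,150,330,310),4)
E
```

```text
[0.62957117 0.100654   0.35530616] [ 0.4695491  -0.64580771 -0.06709235] 1.0019969887167894
```

View pics/s19.png

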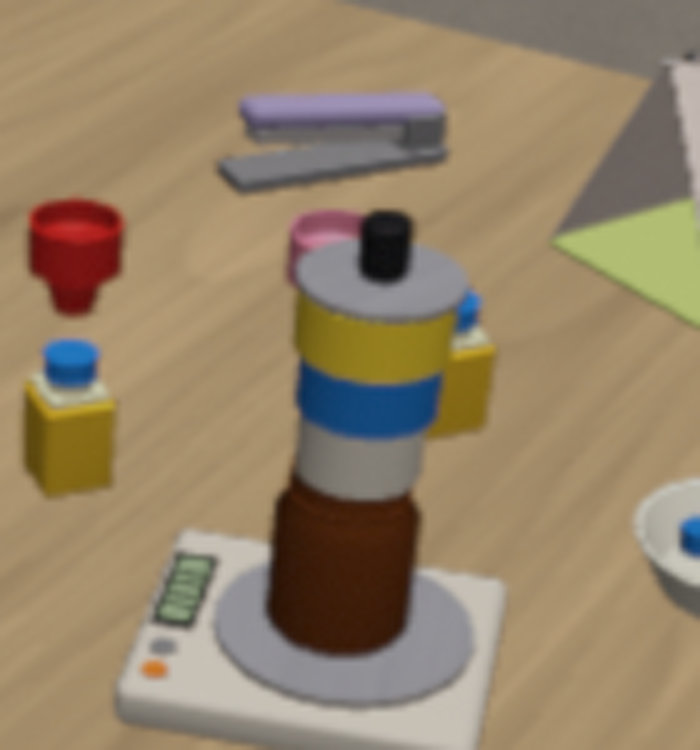

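View pics/w19.png

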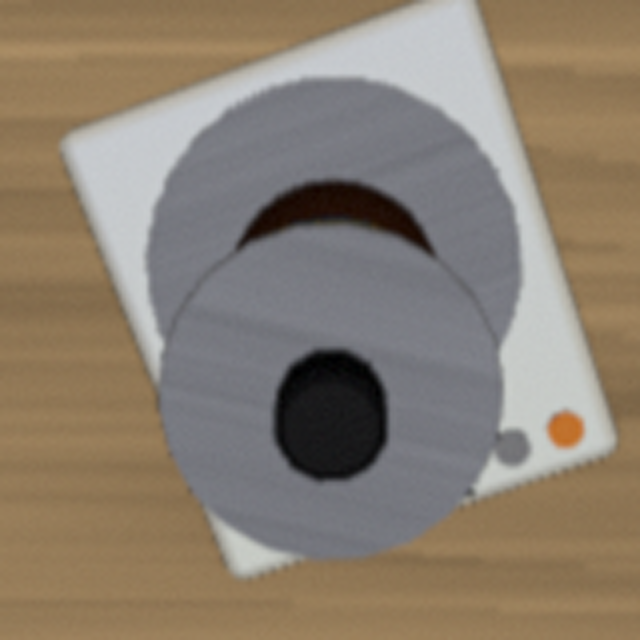

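View pics/d19.png

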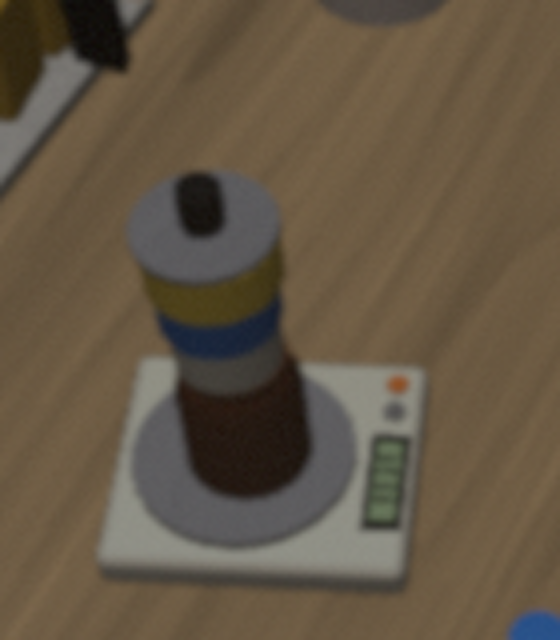

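All views show the complete stack seated and level, with the gripper clear and the bottles where they were. I hand it in.

```bash
python3 - <<'E'
from cell import env
print(env.finish_job(), env.observe()["t"])
E
```

```text
the job is handed in; nothing more can be done
the job is handed in; nothing more can be done
```

I built the stack on the scale in order: jar, white funnel, blue strainer, yellow strainer, cover. Then I handed the job in at about 42 s of the 144 s allowed; `env.finish_job()` gives no verdict.

- **Seating:** each part met light contact (about 2–6 N) at its expected seated height, and I released it before fetching the next. The last scene, side and wrist pictures show the whole stack level, the gripper well clear, and both bottles standing where they were.
- **Centring:** the jar measured about 2–5 mm from the platform's centre, against the 15 mm allowed. Calibration accounts for part of that spread: the scene and side cameras put the centre at x = 0.632 and 0.628, and the wrist camera at 0.634. The rim centres of the jar, funnel, blue and yellow parts measured within about 2 mm of each other. For the cover I only checked the pictures by eye and did not measure its offset.
- **Disagreement:** the wrist camera placed the stacked parts about 1–1.5 mm further out in x than the arm's reading, within the stated calibration.

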